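# Put the dried film developing tank back together

## Task

The developing tank's parts have dried; put the tank together again. Slide every white reel, collar up, right down onto the upright column where it stands on the bench, then the stop ring on top of them; take the lid off the tank by its knob, set it down right way up on a free spot of the bench, lower the loaded column gently to the tank's floor and only then put the lid back, squarely and fully home. Leave the other things on the bench where they are and knock nothing over.

Things in the scene. Friction and masses are not known exactly. Their poses are not given: they have to be found in the camera images.
- tank: The developing tank: a round black plastic pot, loose on the bench, 120 mm across, 163 mm high, inside 113 mm across, flat inner floor 4 mm above its origin (centre of the underside); z up. About 0.5 kg. It stands at the left or the right of the work area, the column on the other side.
- tank_lid: The tank's lid, loose: black, 133 mm across, 38 mm high, with a fixed round grey cap as its knob in the middle of the top (40 mm across, 22 mm high: 60 mm in all). Hollow below: its 12 mm deep skirt, 127 mm across inside, goes round the rim and its ledge rests on the rim. Origin: centre of the skirt's underside, 151 mm above the tank's when seated; z up. 150 g. Starts on the tank.
- column: The reel column (spindle): a grey rod 22 mm across on a round foot 88 mm across, 5 mm thick; 178 mm high in all, top 8 mm tapered. Loose on the bench, 250 g, easily tipped sideways. Origin: centre of the foot's underside; z up the rod. Lift it by the bare rod above the reels. The rod is longer than fingers: a reel or ring let go once well on the rod slides down by itself onto what is below.
- reel_wide: The wide film reel: like the narrow ones, flanges 96 mm across but 40 mm over them, with the same collar (39 mm across, 9 mm high) on top: 49 mm high in all; 27 mm bore. White. Origin: centre of the underside; z up the bore, collar on top. Lies flat on the bench, collar up. 70 g. Lift it by the collar. May be absent.
- reel_narrow_a: A narrow film reel (up to three alike): white, spiral-ribbed, flanges 96 mm across, 21 mm over them, plus a round hub collar (39 mm across, 9 mm high) on the middle of the upper flange: 30 mm high in all. 27 mm bore right through. Origin: centre of the underside; z up the bore, collar on top. Lies flat on the bench, collar up. 50 g. Lift it by the collar. May be absent.
- reel_narrow_b: A narrow film reel (up to three alike): white, spiral-ribbed, flanges 96 mm across, 21 mm over them, plus a round hub collar (39 mm across, 9 mm high) on the middle of the upper flange: 30 mm high in all. 27 mm bore right through. Origin: centre of the underside; z up the bore, collar on top. Lies flat on the bench, collar up. 50 g. Lift it by the collar. May be absent.
- reel_narrow_c: A narrow film reel (up to three alike): white, spiral-ribbed, flanges 96 mm across, 21 mm over them, plus a round hub collar (39 mm across, 9 mm high) on the middle of the upper flange: 30 mm high in all. 27 mm bore right through. Origin: centre of the underside; z up the bore, collar on top. Lies flat on the bench, collar up. 50 g. Lift it by the collar. May be absent.
- stop_ring: The stop ring that keeps the reels down: a grey plastic ring 44 mm across outside, 27 mm bore, 12 mm high, lying flat on the bench among the reels. Origin: centre of the underside; z up. 25 g. A loose fit on the rod.
- film_pot_a: Bystander: a closed film pot, black with grey cap, 35 mm across, 52 mm high, standing. Origin: centre of the underside.
- film_pot_b: Bystander: another film pot, 35 mm across, 52 mm high, standing. Origin: centre of the underside.
- loupe: Bystander: a loupe, 44 mm across, 45 mm high, standing. Origin: centre of the underside.
- lens_cap: Bystander: a flat black lens cap, 66 mm across, 7 mm thick. Origin: centre of the underside.
- macro_lens: Bystander: a black lens, 70 mm across, 84 mm high, standing. Origin: centre of the underside.
- blower: Bystander: a lying black rubber dust blower with a red nozzle, 165 mm long along its x, 58 mm high. Origin: under the middle of the bulb.
There are look-alikes about, which are no part of the job. What is shaped like the reel_narrow_b but blue or turquoise is not meant.

How it is judged:
By the outcome, as a careful person would: the job done as asked, in the order asked, and still so for the second after the job is handed in, with the robot touching nothing.
Of reel_wide, reel_narrow_a, reel_narrow_b, reel_narrow_c only 2 to 4 are there at a start; the rules pass over those that are not, and their reading is None.
At some moment in a run one of reel_wide, reel_narrow_a, reel_narrow_b, reel_narrow_c, stop_ring, tank_lid may be knocked a few centimetres aside while the robot is not near it.
It also fails if it takes over 210 s, if anything falls off the work surface, if the arm or the gripper's body presses on something with over 40 N, if the wrist force passes 120 N, or if a joint passes its speed limit or range.

## Robot

A 6-joint arm with a two-finger parallel gripper is mounted at the origin on the work surface. World frame = base frame: x ahead of the robot, y to its left, z up, the work surface at z = 0. Lengths are in m, angles in rad, forces in N, time in s.
With the tool pointing down it reaches from about 0.35 to 0.85 m from the base axis. Payload 8.1 kg.
Tool frame: the origin (TCP) lies on the mounting face of the last link; the fingertips stand 186 mm ahead of it and the grasp point (between the pads) lies 167 mm ahead of it; y points along the fingers, x is the direction in which the jaws open and shut, and the axes are right-handed (so a half turn about y gives the same grasp; the last joint's range is limited). The gripper opens to 93 mm and grips with 3 to 60 N. Pads are 15 mm wide; open, the fingers measure 128 mm over their backs; the gripper's body (75 mm by 188 mm) begins 65 mm behind the grasp point.
Start: joints at [-1.38, 0.13, 1.488, -0, 1.523, -0.085], TCP at [0.163, -0.577, 0.405] pointing down, gripper open.
Joint ranges: [-2.96, 2.96], [-0.89, 2.26], [0.02, 2.5], [-1.34, 4.48], [0, 2.73], [-2.66, 2.66]. Speed limits (rad/s): [2.39, 2.39, 2.79, 3.14, 3.14, 3.14].

## Interface

Orientations are given as a rotation vector (axis times angle).
In Python, from plant import robot, imaging gives the robot as it stands.
- The arm moves only by the shell command python3 -m inch 'ROWS' [OPENING] [FORCE]. ROWS is JSON, a list of rows, each an object of numbers: "x", "y", "z": the shift along the tool's x, y, z in mm; "twist": the turn about the tool's y in rad. In form: [{"x": .., "y": .., "z": .., "twist": ..}, ...]. A call has 1 to 12 rows; each row shifts and turns the commanded pose from where the row before left it, along the tool's axes as they then stand; what a row does not reach is not made up. A row lasts 1/10 s, in which the tool goes at most 50 mm and 8.59 degrees, less where a joint would pass 70% of its speed; a pose out of reach is approached as far as the arm can. A call with a gripper value outside its range is refused whole. OPENING is the gripper command: -1 is shut, 1 is fully open, values between are in proportion, set as the call begins (- or left out, the last holds). The fingers move at their own pace and stop on an object; FORCE is the grip in N (left out, the last holds). Time passes only in rows, so rows that do not move let the fingers close. It gives the time, the measured TCP pose, the force and the opening at its end, in the units of the state.
- robot.read_state(): the state, without advancing time (a new reading comes with each control period).
- imaging.read_camera(name): name is "scene" or "top" or "wrist"; returns a dict with "color" (420x560x3 uint8, red, green, blue), "depth" (420x560 float32, m along the optical axis (not along the pixel's ray), 0 where there is no reading), "fx", "fy", "cx", "cy" (pixels), "k1" (the pictures are not rectified: a ray, as slopes to the right and down, at radius r is drawn at 1 + k1 r^2 times it, then the intrinsics apply), "rvec" (rotation vector, rad) and "tvec" (3), from world to camera coordinates, as OpenCV has them; the wrist camera has in their place "tool_from_camera" (4x4, takes a point from camera to tool coordinates, whose origin is the TCP and whose axes are the tool frame's). Camera axes: x right, y down, z forward; pixel columns grow to the right and rows downward; lengths in m; the calibration is good to about 2 mm. A picture is of the moment at which its call begins: read the wrist's pose just before it.
- robot.close_job(): hands the job in, once; it reports no verdict.
The state is a dict: "t": time; "q": joint angles; "dq": joint speeds; "joint_torque": joint torques, N m; "tool_pos": TCP position; "orientation": TCP orientation; "force": force on the tool from outside, world axes, zero at the start; "wrist_torque": the same for the moment, N m; "opening": finger opening in m.
Only numpy, scipy, OpenCV 4.12 (cv2) and the standard library are available. Lean on these libraries where they do the work, as an engineer would, in place of code of your own. Each camera call takes 0.05 s, during which the arm holds its last target.

## Working session

There is one attempt and no reset: what is moved stays moved. The work goes in short steps, Python scripts to look and compute and a shell command to move; the robot and the scene stay as the last step left them, time stands still between calls to the robot, and variables do not carry over. Pictures are saved under pics/ and viewed, and the job is handed in when it is done.

```bash
ls; mkdir -p pics; cat > h.py <<'E'
import numpy as np, cv2
from plant import robot, imaging
from scipy.spatial.transform import Rotation as R
def cam(name):
    s=robot.read_state(); c=imaging.read_camera(name)
    if name=='wrist':
        T=np.eye(4);T[:3,:3]=R.from_rotvec(s['orientation']).as_matrix();T[:3,3]=s['tool_pos']
        c['W']=T@np.array(c['tool_from_camera'])
    else:
        T=np.eye(4);T[:3,:3]=R.from_rotvec(np.ravel(c['rvec'])).as_matrix();T[:3,3]=np.ravel(c['tvec'])
        c['W']=np.linalg.inv(T)
    return c
def save(c,fn,crop=None,k=1):
    im=c['color'][:,:,::-1]
    if crop: u0,v0,u1,v1=crop; im=im[v0:v1,u0:u1]
    if k!=1: im=cv2.resize(im,None,fx=k,fy=k,interpolation=cv2.INTER_CUBIC)
    cv2.imwrite(fn,im)
def ray(c,u,v):
    x=(np.asarray(u,float)-c['cx'])/c['fx'];y=(np.asarray(v,float)-c['cy'])/c['fy']
    a,b=x,y
    for _ in range(20):
        f=1+c['k1']*(a*a+b*b);a=x/f;b=y/f
    return np.stack([a,b,np.ones_like(a)],-1)
def atz(c,u,v,z):
    d=ray(c,u,v)@c['W'][:3,:3].T;o=c['W'][:3,3]
    return o+d*((z-o[2])/d[...,2])[...,None]
def cloud(c):
    v,u=np.mgrid[:420,:560]
    P=ray(c,u,v)*c['depth'][...,None]
    P=P@c['W'][:3,:3].T+c['W'][:3,3]
    P[c['depth']<=0]=np.nan
    return P
def circ(p):
    A=np.c_[2*p[:,:2],np.ones(len(p))];s=np.linalg.lstsq(A,(p[:,:2]**2).sum(1),rcond=None)[0]
    return s[:2],np.sqrt(s[2]+s[:2]@s[:2])
E
python3 - <<'E'
from h import *
for n in ('top','scene'):
    c=cam(n); save(c,f'pics/{n}0.png'); np.save(f'{n}0.npy',c,allow_pickle=True)
    print(n,c['W'].round(3).tolist(),c['fx'],c['k1'])
print(robot.read_state())
E
```

```text
pics
top [[0.017, -0.984, 0.177, 0.37], [-1.0, -0.016, 0.002, -0.014], [0.001, -0.177, -0.984, 1.024], [0.0, 0.0, 0.0, 1.0]] 379.21391228556706 -0.08213391367833246
scene [[0.595, 0.543, -0.593, 1.098], [0.804, -0.404, 0.436, -0.42], [-0.003, -0.736, -0.677, 0.783], [0.0, 0.0, 0.0, 1.0]] 407.2468905681482 -0.024149691218870947
{'t': 0.1, 'q': array([-1.38039617e+00,  1.31074045e-01,  1.48921441e+00, -6.68773222e-06,
        1.52302750e+00, -8.53849249e-02]), 'dq': array([-0.00128209, -0.00216109, -0.00203767,  0.00078923,  0.00015934,
        0.00055273]), 'joint_torque': array([ 1.27750485e-03, -5.61342001e+01, -4.93096304e+01,  7.70896976e-02,
        2.91710364e-02, -5.70134011e-05]), 'tool_pos': array([ 0.16336777, -0.57709747,  0.40377484]), 'orientation': array([-1.32594757,  1.0045732 , -1.00243492]), 'force': array([ 0.2459873 ,  0.25176241, -0.8216954 ]), 'wrist_torque': array([-0.01850544,  0.06011281,  0.01800772]), 'opening': 0.09290299808299081}
```

View pics/top0.png

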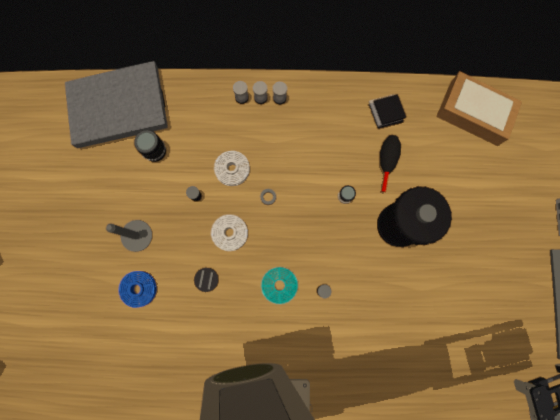

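View pics/scene0.png

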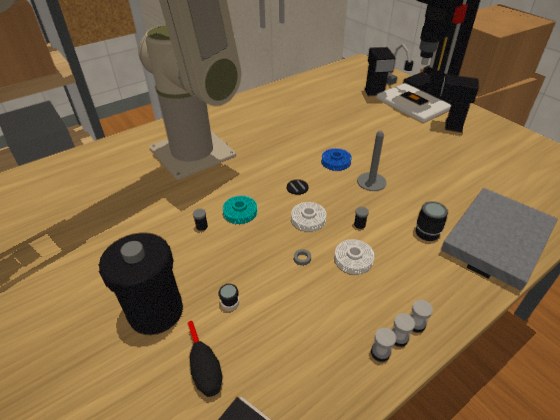

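```bash
python3 - <<'E'
from h import *
print(R.from_rotvec(robot.read_state()['orientation']).as_matrix().round(3))
c=np.load('top0.npy',allow_pickle=True).item();P=cloud(c)
Z=P[...,2]
v=np.clip((np.nan_to_num(Z)+0.01)/0.25*255,0,255).astype(np.uint8)
im=cv2.applyColorMap(v,cv2.COLORMAP_TURBO);cv2.imwrite('pics/topz.png',im)
E
```

```text
[[ 0.272 -0.     0.962]
 [-0.962  0.002  0.272]
 [-0.002 -1.     0.   ]]
```

The top view shows two white reels at (232,168) and (229,233), the stop ring at (268,197), the column foot at (137,236), and the tank with its lid at (423,212). The blue reel (137,289) and turquoise reel (280,285) are look-alikes. The loupe (347,194) and the round pots and caps at (194,193), (324,291) and (206,279) could be mistaken for the ring. I'll choose the white reels and the flat grey ring with an open bore.

```bash
python3 - <<'E'
from h import *
c=np.load('top0.npy',allow_pickle=True).item();P=cloud(c);Z=P[...,2]
save(c,'pics/crop0.png',(170,140,310,320),3)
m=((Z>0.004)&(Z<0.3)).astype(np.uint8)
n,l,st,_=cv2.connectedComponentsWithStats(m)
for i in range(1,n):
    if st[i,4]<60: continue
    p=P[l==i]; zt=np.percentile(p[:,2],97); q=p[p[:,2]>zt-0.006]
    print(st[i,:4],'ztop',zt.round(3),'med',np.median(p,0).round(3),'topc',q.mean(0).round(3), ((q[:,:2].max(0)-q[:,:2].min(0))).round(3),np.percentile(p,[1,99],0)[:,:2].round(3).tolist())
for nm,u,v in (('reel1',232,168),('reel2',229,233)):
    q=P[v-18:v+19,u-18:u+19].reshape(-1,3); print(nm,np.histogram(q[:,2],bins=np.arange(0,0.06,0.005)))
E
```

```text
[ 64  61 104 102] ztop 0.084 med [0.824 0.429 0.047] topc [0.713 0.33  0.084] [0.065 0.066] [[0.684, 0.299], [0.957, 0.586]]
[436  71  86  75] ztop 0.063 med [ 0.838 -0.584  0.06 ] topc [ 0.85  -0.594  0.061] [0.198 0.231] [[0.755, -0.696], [0.941, -0.482]]
[233  80  16  25] ztop 0.067 med [0.87  0.089 0.062] topc [0.88  0.09  0.064] [0.04  0.039] [[0.86, 0.071], [0.899, 0.109]]
[253  81  15  23] ztop 0.067 med [0.871 0.034 0.062] topc [0.88  0.034 0.064] [0.043 0.039] [[0.859, 0.015], [0.9, 0.053]]
[273  82  14  22] ztop 0.067 med [ 0.871 -0.019  0.061] topc [ 0.88  -0.019  0.064] [0.039 0.036] [[0.859, -0.037], [0.898, -0.001]]
[368  94  39  35] ztop 0.039 med [ 0.834 -0.323  0.035] topc [ 0.84  -0.33   0.036] [0.09  0.093] [[0.793, -0.374], [0.883, -0.279]]
[380 135  21  57] ztop 0.056 med [ 0.698 -0.318  0.045] topc [ 0.712 -0.327  0.054] [0.069 0.037] [[0.604, -0.352], [0.758, -0.3]]
[213 151  36  34] ztop 0.031 med [0.663 0.109 0.021] topc [0.664 0.108 0.029] [0.054 0.074] [[0.619, 0.063], [0.71, 0.154]]
[336 184  20  20] ztop 0.048 med [ 0.588 -0.202  0.045] topc [ 0.591 -0.20
[... 1500 characters left out ...]
ed [0.2   0.042 0.284] topc [0.199 0.043 0.296] [0.024 0.124] [[0.185, -0.022], [0.209, 0.098]]
[290 379  20  32] ztop 0.015 med [ 0.087 -0.092  0.012] topc [ 0.084 -0.091  0.012] [0.074 0.049] [[0.04, -0.107], [0.109, -0.061]]
[513 379  12  15] ztop 0.258 med [ 0.152 -0.517  0.241] topc [ 0.147 -0.515  0.256] [0.016 0.005] [[0.138, -0.53], [0.16, -0.513]]
reel1 (array([315,  16,  17, 230, 444,  61,  38,   0,   0,   0,   0]), array([0.   , 0.005, 0.01 , 0.015, 0.02 , 0.025, 0.03 , 0.035, 0.04 ,
       0.045, 0.05 , 0.055]))
reel2 (array([300,  15,  11, 231, 481,  60,  38,   0,   0,   0,   0]), array([0.   , 0.005, 0.01 , 0.015, 0.02 , 0.025, 0.03 , 0.035, 0.04 ,
       0.045, 0.05 , 0.055]))
```

View pics/crop0.png

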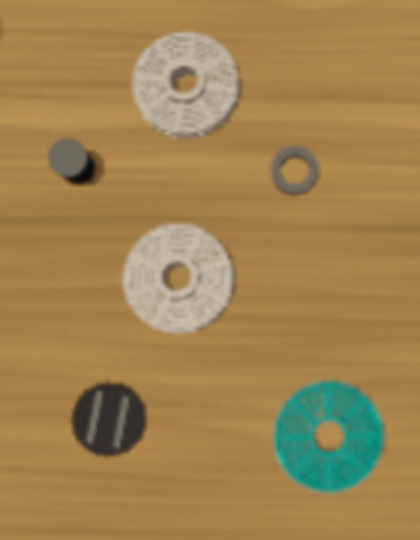

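```bash
python3 -m inch '[{"y":-40,"twist":0.138},{"y":-40,"twist":0.137},{"z":40},{"z":40},{"z":40},{"z":40},{"z":40},{"z":40},{"z":40},{"z":10},{},{}]' 0.3 20
```

```text
$[0]: bad value
```

```bash
python3 -m inch '[{"x":0,"y":-40,"z":0,"twist":0.138},{"x":0,"y":-40,"z":0,"twist":0.137},{"x":0,"y":0,"z":40,"twist":0},{"x":0,"y":0,"z":40,"twist":0},{"x":0,"y":0,"z":40,"twist":0},{"x":0,"y":0,"z":40,"twist":0},{"x":0,"y":0,"z":40,"twist":0},{"x":0,"y":0,"z":0,"twist":0}]' 0.3 20
```

```text
t: 0.9
tool_pos: [0.368, -0.5759, 0.4828]
orientation: [-1.21, 1.206, -1.203]
force: [-0.3, 0.1, -0.6]
opening: 0.0604
```

```bash
python3 -m inch '[{"x":-40,"y":0,"z":10,"twist":0},{"x":-45,"y":0,"z":10,"twist":0},{"x":-45,"y":0,"z":10,"twist":0},{"x":-45,"y":0,"z":10,"twist":0},{"x":-45,"y":0,"z":10,"twist":0},{"x":-45,"y":0,"z":10,"twist":0},{"x":-45,"y":0,"z":10,"twist":0},{"x":-45,"y":0,"z":10,"twist":0},{"x":-45,"y":0,"z":10,"twist":0},{"x":-45,"y":0,"z":10,"twist":0},{"x":-45,"y":0,"z":10,"twist":0},{"x":-45,"y":0,"z":7,"twist":0}]'
python3 -m inch '[{"x":-50,"y":10,"z":0,"twist":0},{"x":-50,"y":20,"z":0,"twist":0},{"x":-50,"y":20,"z":0,"twist":0},{"x":0,"y":10,"z":0,"twist":0},{"x":0,"y":0,"z":0,"twist":0},{"x":0,"y":0,"z":0,"twist":0}]'
python3 - <<'E'
from h import *
c=cam('wrist');save(c,'pics/w1.png');np.save('w1.npy',c,allow_pickle=True);print(c['W'].round(3),c['tool_from_camera'])
s=robot.read_state();print(s['tool_pos'],s['q'])
g=np.linalg.inv(c['W'])@np.r_[s['tool_pos']-[0,0,.167],1];print(g)
E
```

```text
t: 2.1
tool_pos: [0.4797, -0.0406, 0.4845]
orientation: [-1.209, 1.209, -1.209]
force: [1.1, -0.4, 0.2]
opening: 0.0605
t: 2.7
tool_pos: [0.4799, 0.0988, 0.4279]
orientation: [-1.21, 1.209, -1.21]
force: [-0.3, -0.5, 1.0]
opening: 0.0604
[[ 0.    -0.959 -0.282  0.559]
 [-1.    -0.    -0.     0.1  ]
 [ 0.     0.282 -0.959  0.408]
 [ 0.     0.     0.     1.   ]] [[ 9.99999849e-01  2.39735589e-04 -4.94722368e-04 -1.38133475e-03]
 [ 5.42253902e-04 -2.82049762e-01  9.59399624e-01  1.94473972e-02]
 [ 9.04659082e-05 -9.59399747e-01 -2.82049849e-01  7.88194238e-02]
 [ 0.00000000e+00  0.00000000e+00  0.00000000e+00  1.00000000e+00]]
[0.48011834 0.09848728 0.42850884] [ 9.78454526e-02 -1.80142117e-01  1.75050757e+00 -4.50817640e-04
  1.57045374e+00  1.66952092e+00]
[0.00164064 0.03388975 0.16313896 1.        ]
```

View pics/w1.png

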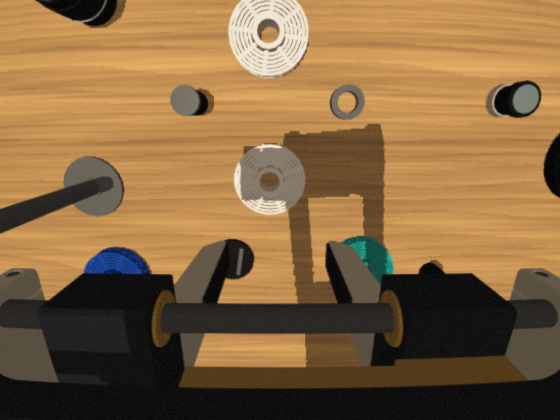

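```bash
cat >> h.py <<'E'
def comp(c,P,u,v,zlo,zhi):
    m=((P[...,2]>zlo)&(P[...,2]<zhi)).astype(np.uint8)
    n,l,st,_=cv2.connectedComponentsWithStats(m); i=l[v,u]
    mm=(l==i).astype(np.uint8) if i else m*0
    return mm
def fitc(c,mm,z):
    """outer contour -> min circle fit at height z"""
    cn=max(cv2.findContours(mm,cv2.RETR_EXTERNAL,cv2.CHAIN_APPROX_NONE)[0],key=cv2.contourArea)[:,0]
    p=atz(c,cn[:,0],cn[:,1],z); ce,r=circ(p)
    for _ in range(5):
        d=np.linalg.norm(p[:,:2]-ce,axis=1); k=abs(d-np.median(d))<0.002; ce,r=circ(p[k])
    return ce.round(4),round(float(r),4)
E
python3 - <<'E'
from h import *
c=np.load('w1.npy',allow_pickle=True).item();P=cloud(c)
for u,v,n in((247,180,'reel2'),(247,35,'reel1')): 
    print(n,fitc(c,comp(c,P,u,v,.012,.1),.021),P[v,u])
print('foot',fitc(c,comp(c,P,80,170,.0025,.008),.005),P[170,80])
print('ring',fitc(c,comp(c,P,334,102,.005,.1),.012),P[102,334])
t=np.load('top0.npy',allow_pickle=True).item();Q=cloud(t)
for u,v,n in((222,233,'reel2'),(222,168,'reel1')): print(n,fitc(t,comp(t,Q,u,v,.012,.1),.021))
print(fitc(t,comp(t,Q,137,245,.0025,.008),.005))
m=(Q[...,2]>.165)&(abs(Q[...,0]-.47)<.05)&(abs(Q[...,1]-.36)<.06);print(Q[m].mean(0),m.sum())
for a,b in((.02,.05),(.05,.1),(.1,.15)):
    m=(P[...,2]>a)&(P[...,2]<b)&(abs(P[...,0]-.47)<.05)&(abs(P[...,1]-.36)<.06);print('rod w',np.median(P[m],0),m.sum())
E
```

```text
reel2 (array([0.484 , 0.1111]), 0.0474) [0.48488289 0.14040075 0.02245433]Traceback (most recent call last):
  File "<stdin>", line 4, in <module>
  File "h.py", line 43, in fitc
    cn=max(cv2.findContours(mm,cv2.RETR_EXTERNAL,cv2.CHAIN_APPROX_NONE)[0],key=cv2.contourArea)[:,0]
       ~~~^^^^^^^^^^^^^^^^^^^^^^^^^^^^^^^^^^^^^^^^^^^^^^^^^^^^^^^^^^^^^^^^^^^^^^^^^^^^^^^^^^^^^
ValueError: max() iterable argument is empty
```

```bash
python3 - <<'E'
from h import *
def T(n,f):
    try: print(n,f())
    except Exception as e: print(n,'x',e)
c=np.load('w1.npy',allow_pickle=True).item();P=cloud(c)
for u,v,n in((255,50,'reel1'),(249,54,'reel1')): T(n,lambda:(fitc(c,comp(c,P,u,v,.012,.1),.021),P[v,u]))
T('foot',lambda:(fitc(c,comp(c,P,80,170,.0015,.009),.005),P[170,80]))
T('foot',lambda:(fitc(c,comp(c,P,90,205,.0015,.009),.005),P[205,90]))
T('ring',lambda:(fitc(c,comp(c,P,334,102,.005,.1),.012),P[102,334]))
t=np.load('top0.npy',allow_pickle=True).item();Q=cloud(t)
for u,v,n in((222,233,'reel2'),(222,168,'reel1')): T(n,lambda: fitc(t,comp(t,Q,u,v,.012,.1),.021))
T('f',lambda:fitc(t,comp(t,Q,137,245,.0015,.009),.005))
m=(Q[...,2]>.165)&(abs(Q[...,0]-.47)<.05)&(abs(Q[...,1]-.36)<.06);print(Q[m].mean(0),m.sum())
for a,b in((.02,.05),(.05,.1),(.1,.15)):
    m=(P[...,2]>a)&(P[...,2]<b)&(abs(P[...,0]-.47)<.05)&(abs(P[...,1]-.36)<.06);print('rod w',np.median(P[m],0),m.sum())
E
```

```text
reel1 ((array([0.6638, 0.1108]), 0.0474), array([0.64564786, 0.12690407, 0.01839129]))
reel1 ((array([0.6638, 0.1108]), 0.0474), array([0.64047855, 0.13406491, 0.02153713]))
foot ((array([0.4721, 0.3661]), 0.0441), array([0.4970272 , 0.38111973, 0.00520578]))
foot ((array([0.4721, 0.3661]), 0.0441), array([0.44547205, 0.37467628, 0.00644992]))
ring ((array([0.5854, 0.0094]), 0.0217), array([0.58541923, 0.02637713, 0.01277067]))
reel2 (array([0.4841, 0.1081]), 0.0469)
reel1 (array([0.6638, 0.1088]), 0.0469)
f (array([0.4715, 0.3642]), 0.043)
[0.47197095 0.36369584 0.17417091] 67
rod w [0.4758484  0.35779492 0.0360197 ] 239
rod w [0.47603553 0.35788093 0.07735075] 547
rod w [0.47567087 0.35778686 0.12725079] 821
```

```bash
python3 -m inch '[{"x":-6,"y":20,"z":4,"twist":0},{"x":-6,"y":40,"z":0,"twist":0},{"x":0,"y":40,"z":0,"twist":0},{"x":0,"y":40,"z":0,"twist":0},{"x":0,"y":30,"z":0,"twist":0},{"x":0,"y":15,"z":0,"twist":0},{"x":0,"y":10,"z":0,"twist":0},{"x":0,"y":5,"z":0,"twist":0},{"x":0,"y":0,"z":0,"twist":0},{"x":0,"y":0,"z":0,"twist":0}]'
python3 - <<'E'
from h import *
c=cam('wrist');save(c,'pics/w2.png')
s=robot.read_state();print(s['tool_pos'],s['force'])
P=cloud(c)
E
```

```text
t: 3.75
tool_pos: [0.4846, 0.1116, 0.2291]
orientation: [-1.208, 1.208, -1.21]
force: [-0.2, -0.7, 0.6]
opening: 0.0606
[0.48460158 0.1116878  0.22915256] [-0.13706897  0.43850398 -0.0902838 ]
```

View pics/w2.png

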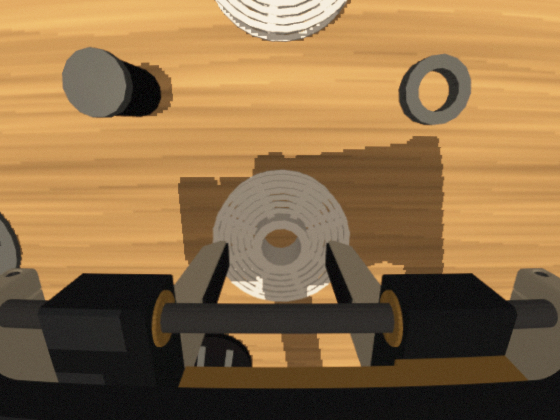

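```bash
python3 -m inch '[{"x":1.5,"y":10,"z":0,"twist":0},{"x":0,"y":9,"z":0,"twist":0},{"x":0,"y":0,"z":0,"twist":0},{"x":0,"y":0,"z":0,"twist":0}]'
python3 -m inch '[{"x":0,"y":0,"z":0,"twist":0},{"x":0,"y":0,"z":0,"twist":0},{"x":0,"y":0,"z":0,"twist":0},{"x":0,"y":0,"z":0,"twist":0},{"x":0,"y":0,"z":0,"twist":0},{"x":0,"y":0,"z":0,"twist":0},{"x":0,"y":0,"z":0,"twist":0},{"x":0,"y":0,"z":0,"twist":0}]' -0.6 20
python3 - <<'E'
from h import *
c=cam('wrist');save(c,'pics/w3.png')
s=robot.read_state();print(s['tool_pos'],s['force'],s['opening'])
P=cloud(c)
E
```

```text
t: 4.2
tool_pos: [0.4835, 0.1103, 0.2081]
orientation: [-1.211, 1.209, -1.208]
force: [0.2, -0.6, 0.1]
opening: 0.0605
t: 5.0
tool_pos: [0.4839, 0.1103, 0.2088]
orientation: [-1.21, 1.209, -1.209]
force: [-1.1, -0.4, -0.8]
opening: 0.0384
[0.48388062 0.11031163 0.20882026] [ 0.98353732 -0.25388031 -0.51152097] 0.03770598009542718
```

View pics/w3.png

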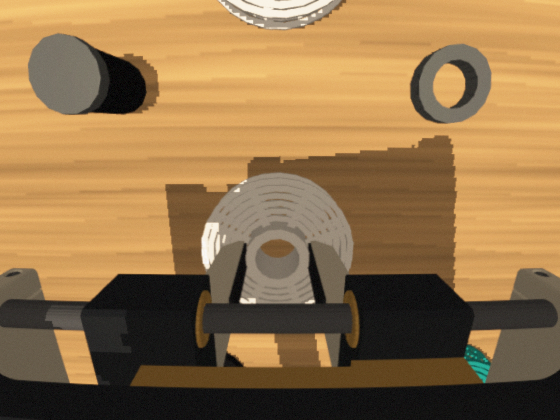

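```bash
cat >> h.py <<'E'
def held(u,v,zlo,zhi,z,fn=None):
    c=cam('wrist');s=robot.read_state();P=cloud(c)
    if fn: save(c,fn)
    ce,r=fitc(c,comp(c,P,u,v,zlo,zhi),z)
    print('c',ce,'r',r,'tcp',s['tool_pos'].round(4),'diff(c-tcp)',(ce-s['tool_pos'][:2]).round(4),'open',s['opening'],'F',s['force'].round(1))
E
python3 - <<'E'
from h import *
held(280,190,.012,.026,.021)
E
```

```text
Traceback (most recent call last):
  File "h.py", line 51, in held
    ce,r=fitc(c,comp(c,P,u,v,zlo,zhi),z)
         ~~~~^^^^^^^^^^^^^^^^^^^^^^^^^^^
  File "h.py", line 43, in fitc
    cn=max(cv2.findContours(mm,cv2.RETR_EXTERNAL,cv2.CHAIN_APPROX_NONE)[0],key=cv2.contourArea)[:,0]
       ~~~^^^^^^^^^^^^^^^^^^^^^^^^^^^^^^^^^^^^^^^^^^^^^^^^^^^^^^^^^^^^^^^^^^^^^^^^^^^^^^^^^^^^^
ValueError: max() iterable argument is empty
```

```bash
python3 - <<'E'
from h import *
c=cam('wrist');s=robot.read_state();P=cloud(c);save(c,'pics/w4.png',(180,150,380,310),4)
print(P[185,240:320:20])
p=atz(c,[277,201,353,224,330],[173,244,244,191,191],.021);print(circ(p),s['tool_pos'])
E
```

```text
[[0.52388766 0.13590876 0.00346984]
 [0.52763176 0.12179021 0.02139166]
 [0.52778382 0.11002139 0.0220744 ]
 [0.52770332 0.09825435 0.02161058]]
(array([0.48728417, 0.11174621]), np.float64(0.047973788959277966)) [0.48388185 0.11031505 0.20881704]
```

View pics/w4.png

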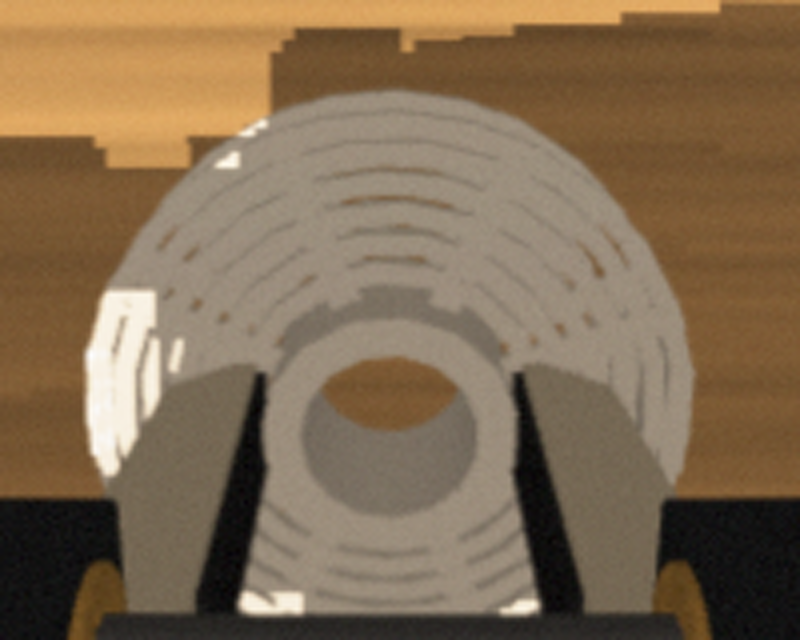

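```bash
python3 - <<'E'
from h import *
c=cam('wrist');s=robot.read_state()
f=lambda a:(180+np.array(a[0])/4-.375,150+np.array(a[1])/4-.375)
for z in(.030,): 
  p=atz(c,*f(([390,390,303,477],[357,517,437,437])),z);print(p,circ(p))
p=atz(c,*f(([390,88,693,240,540],[92,370,370,135,135])),.021);print(p,circ(p),s['tool_pos'])
E
```

```text
[[0.49707537 0.11166644 0.03      ]
 [0.47046035 0.11163564 0.03      ]
 [0.48405208 0.12477875 0.03      ]
 [0.48408367 0.09852509 0.03      ]] (array([0.48376587, 0.11165156]), np.float64(0.01321921416562423))
[[0.53492384 0.1117085  0.021     ]
 [0.49104516 0.15907229 0.021     ]
 [0.49115568 0.06409861 0.021     ]
 [0.52853324 0.13381603 0.021     ]
 [0.52858006 0.08958917 0.021     ]] (array([0.48672953, 0.11159419]), np.float64(0.04764025288831273)) [0.48387656 0.11030748 0.20881465]
```

```bash
python3 -m inch '[{"x":0,"y":-10,"z":0,"twist":0},{"x":0,"y":-30,"z":0,"twist":0},{"x":0,"y":-40,"z":0,"twist":0},{"x":0,"y":-40,"z":0,"twist":0},{"x":0,"y":-40,"z":0,"twist":0},{"x":0,"y":-35,"z":0,"twist":0},{"x":0,"y":-10,"z":0,"twist":0},{"x":0,"y":0,"z":0,"twist":0}]'
python3 -m inch '[{"x":-15,"y":0,"z":0,"twist":0},{"x":-30,"y":0,"z":-6,"twist":0},{"x":-35,"y":0,"z":-6,"twist":0},{"x":-35,"y":0,"z":0,"twist":0},{"x":-35,"y":0,"z":0,"twist":0},{"x":-35,"y":0,"z":0,"twist":0},{"x":-30,"y":0,"z":0,"twist":0},{"x":-25,"y":0,"z":0,"twist":0},{"x":-15,"y":0,"z":0,"twist":0},{"x":0,"y":0,"z":0,"twist":0},{"x":0,"y":0,"z":0,"twist":0},{"x":0,"y":0,"z":0,"twist":0}]'
python3 - <<'E'
from h import *
c=cam('wrist');save(c,'pics/w5.png',(180,150,380,310),4);np.save('w5.npy',c,allow_pickle=True)
s=robot.read_state();print(s['tool_pos'],s['force'],s['opening'])
c=cam('scene');save(c,'pics/s5.png',(280,80,460,200),4)
E
```

```text
t: 6.0
tool_pos: [0.4843, 0.1104, 0.4162]
orientation: [-1.206, 1.206, -1.21]
force: [-1.2, 0.3, -1.1]
opening: 0.0385
t: 7.2
tool_pos: [0.4719, 0.3642, 0.4134]
orientation: [-1.21, 1.209, -1.21]
force: [-0.5, 0.4, -0.6]
opening: 0.0381
[0.47191621 0.36422696 0.41361317] [-0.43784564  0.16166341 -0.49736746] 0.03746782863738325
```

View pics/w5.png

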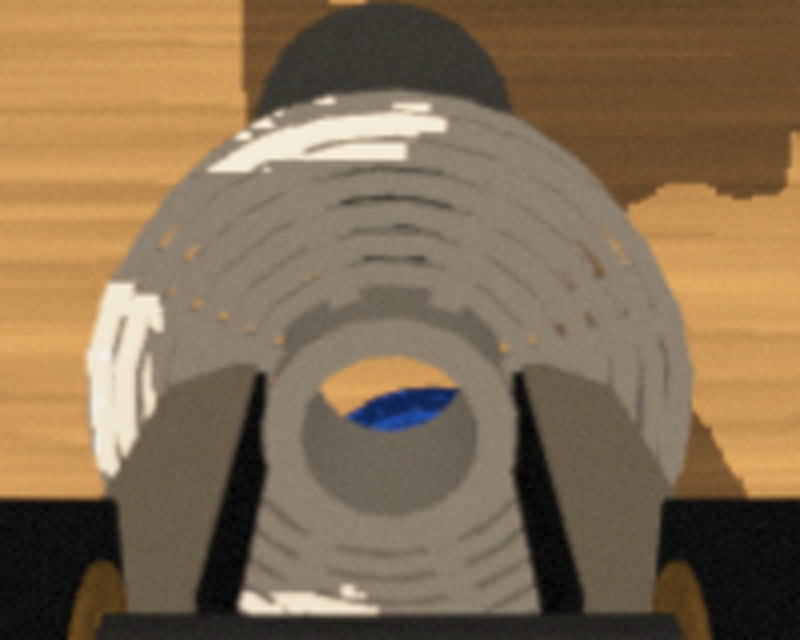

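View pics/s5.png

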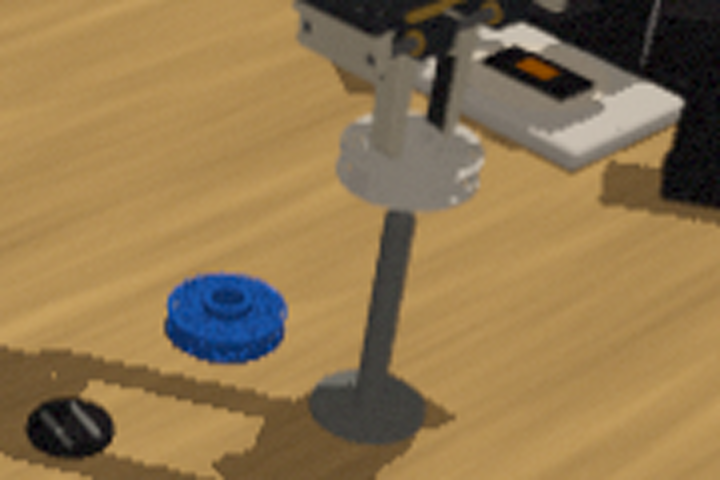

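```bash
python3 - <<'E'
from h import *
from scipy.optimize import least_squares
c=np.load('w5.npy',allow_pickle=True).item();P=cloud(c)
mm=comp(c,P,276,155,.002,.009)
cn=max(cv2.findContours(mm,cv2.RETR_EXTERNAL,cv2.CHAIN_APPROX_NONE)[0],key=cv2.contourArea)[:,0]
print(cn[:,0].min(),cn[:,0].max(),cn[:,1].min(),cn[:,1].max())
p=atz(c,cn[:,0],cn[:,1],.005)[:,:2]
k=(p[:,0]>.49)
# outer arc: farthest in angle from approx centre
d=np.linalg.norm(p-[.472,.366],axis=1);k&=d>.041
for rr in(.0437,.044,.0443):
  r=least_squares(lambda q:np.linalg.norm(p[k]-q,axis=1)-rr,[.472,.366],loss='soft_l1',f_scale=.0005);print(k.sum(),r.x,np.abs(r.fun).mean())
bz=.030+.41361-.20882
f=lambda a:(180+np.array(a[0])/4-.375,150+np.array(a[1])/4-.375)
print(circ(atz(c,*f(([390,390,303,477],[357,517,437,437])),bz)))
E
```

```text
244 307 149 179
75 [0.47187339 0.3676947 ] 0.0005583297060321489
75 [0.47152278 0.36769676] 0.0005698101134701091
75 [0.47117518 0.36769731] 0.0005903201198863914
(array([0.47177085, 0.36544029]), np.float64(0.013200027477843775))
```

```bash
python3 -m inch '[{"x":-1.4,"y":8,"z":0,"twist":0},{"x":0,"y":8,"z":0,"twist":0},{"x":0,"y":6,"z":0,"twist":0},{"x":0,"y":4,"z":0,"twist":0},{"x":0,"y":4,"z":0,"twist":0},{"x":0,"y":4,"z":0,"twist":0},{"x":0,"y":0,"z":0,"twist":0}]'
python3 - <<'E'
from h import *
c=cam('wrist');save(c,'pics/w6.png',(180,150,380,310),4);np.save('w6.npy',c,allow_pickle=True)
s=robot.read_state();print(s['tool_pos'],s['force'],s['wrist_torque'],s['opening'])
E
```

```text
t: 8.0
tool_pos: [0.4715, 0.3666, 0.379]
orientation: [-1.211, 1.209, -1.209]
force: [-0.8, 0.5, -0.3]
opening: 0.0383
[0.47159628 0.36668858 0.37950051] [ 0.28932237  0.47298757 -0.53224723] [ 0.0312039  -0.01897691 -0.01152224] 0.038049724525029825
```

View pics/w6.png

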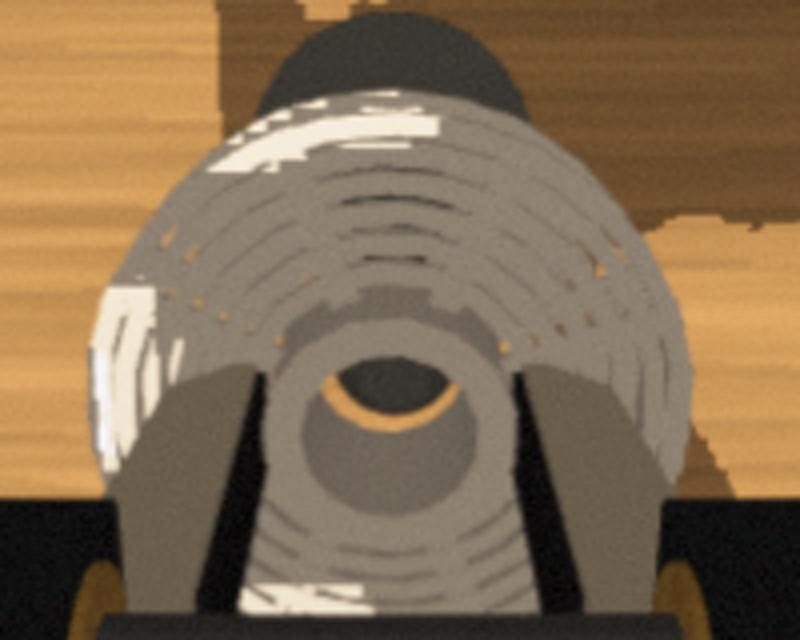

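```bash
python3 -m inch '[{"x":0,"y":5,"z":0.5,"twist":0},{"x":0,"y":5,"z":0,"twist":0},{"x":0,"y":5,"z":0,"twist":0},{"x":0,"y":5,"z":0,"twist":0},{"x":0,"y":0,"z":0,"twist":0}]'
python3 - <<'E'
from h import *
c=cam('wrist');save(c,'pics/w7.png',(180,150,380,310),4);np.save('w7.npy',c,allow_pickle=True)
s=robot.read_state();print(s['tool_pos'],s['force'],s['wrist_torque'],s['opening'])
E
```

```text
t: 8.55
tool_pos: [0.4719, 0.3665, 0.3585]
orientation: [-1.211, 1.209, -1.209]
force: [0.1, -0.0, 0.4]
opening: 0.0378
[0.47201105 0.36657692 0.3590964 ] [-0.07589337  1.01537337  0.01255475] [0.05136088 0.02204894 0.0039468 ] 0.03813919021634067
```

View pics/w7.png

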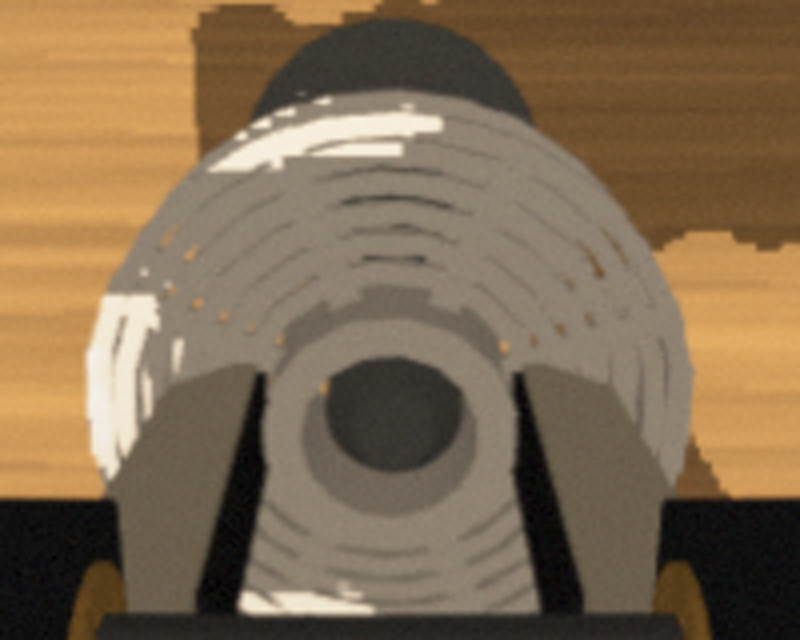

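```bash
python3 -m inch '[{"x":0.5,"y":5,"z":0,"twist":0},{"x":0,"y":8,"z":0,"twist":0},{"x":0,"y":8,"z":0,"twist":0},{"x":0,"y":10,"z":0,"twist":0},{"x":0,"y":10,"z":0,"twist":0},{"x":0,"y":8,"z":0,"twist":0},{"x":0,"y":8,"z":0,"twist":0},{"x":0,"y":3,"z":0,"twist":0},{"x":0,"y":0,"z":0,"twist":0}]'
python3 - <<'E'
from h import *
c=cam('wrist');save(c,'pics/w8.png',(180,150,380,310),4);np.save('w8.npy',c,allow_pickle=True)
s=robot.read_state();print(s['tool_pos'],s['force'],s['wrist_torque'],s['opening'])
c=cam('scene');save(c,'pics/s8.png',(280,80,460,200),4)
E
```

```text
t: 9.5
tool_pos: [0.472, 0.3661, 0.2991]
orientation: [-1.211, 1.209, -1.209]
force: [-0.3, -0.7, -0.0]
opening: 0.038
[0.47217665 0.36621625 0.29972471] [-0.36345275 -1.05549106 -0.24408601] [-0.02005114  0.00097973 -0.00641788] 0.03786639224258584
```

View pics/w8.png

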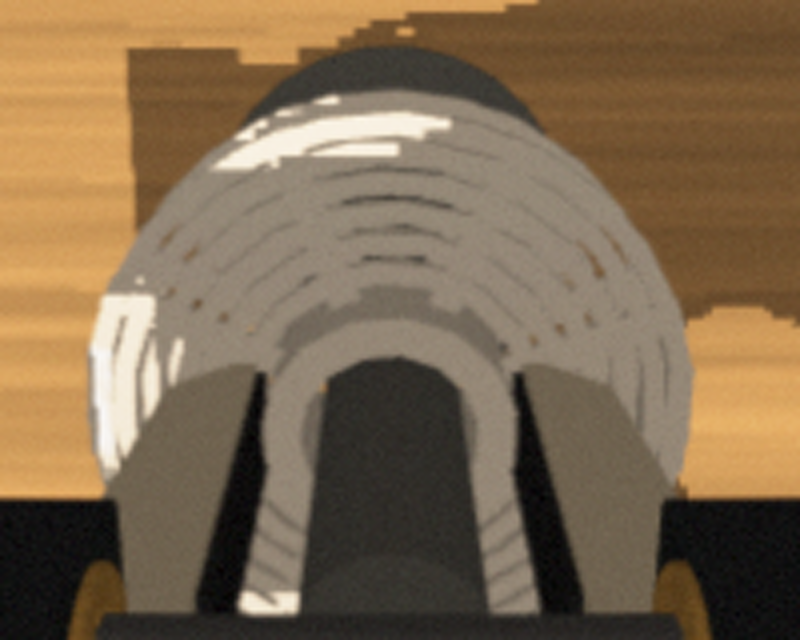

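View pics/s8.png

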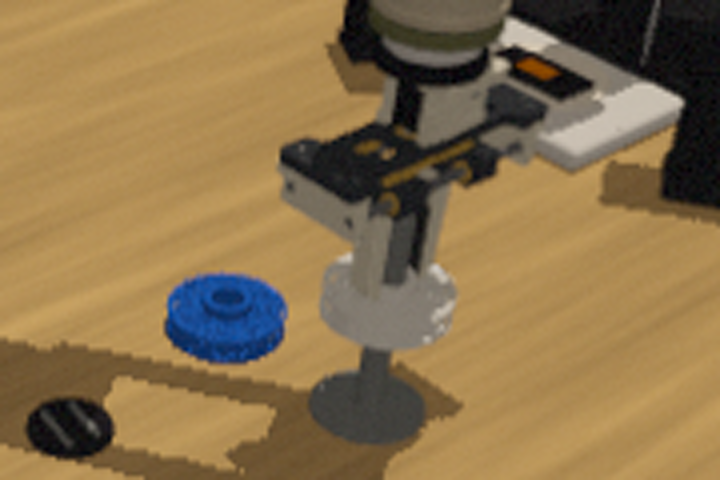

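```bash
python3 -m inch '[{"x":0,"y":5,"z":0,"twist":0},{"x":0,"y":5,"z":0,"twist":0},{"x":0,"y":0,"z":0,"twist":0}]'
python3 -m inch '[{"x":0,"y":0,"z":0,"twist":0},{"x":0,"y":0,"z":0,"twist":0},{"x":0,"y":0,"z":0,"twist":0},{"x":0,"y":0,"z":0,"twist":0},{"x":0,"y":0,"z":0,"twist":0},{"x":0,"y":0,"z":0,"twist":0}]' 0.3
python3 - <<'E'
from h import *
c=cam('wrist');save(c,'pics/w9.png')
s=robot.read_state();print(s['tool_pos'],s['force'],s['wrist_torque'],s['opening'])
E
```

```text
t: 9.9
tool_pos: [0.4719, 0.366, 0.2887]
orientation: [-1.211, 1.209, -1.209]
force: [0.7, -0.4, -0.8]
opening: 0.0382
t: 10.5
tool_pos: [0.4722, 0.3662, 0.2899]
orientation: [-1.209, 1.209, -1.209]
force: [0.1, 0.6, 0.1]
opening: 0.0605
[0.47216996 0.36621764 0.28985354] [ 0.29879139  0.1289483  -0.18945674] [ 0.0796794   0.01273178 -0.01781903] 0.060407274490381926
```

View pics/w9.png

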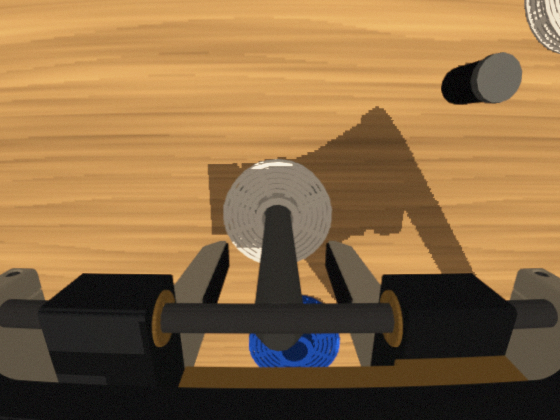

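```bash
python3 -m inch '[{"x":0,"y":-20,"z":0,"twist":0},{"x":0,"y":-40,"z":0,"twist":0},{"x":0,"y":-40,"z":0,"twist":0},{"x":0,"y":-10,"z":0,"twist":0},{"x":20,"y":0,"z":15,"twist":0},{"x":32,"y":0,"z":24,"twist":0},{"x":34,"y":0,"z":26,"twist":0},{"x":34,"y":0,"z":26,"twist":0},{"x":34,"y":0,"z":26,"twist":0},{"x":34,"y":0,"z":26,"twist":0},{"x":34,"y":0,"z":26,"twist":0},{"x":34,"y":0,"z":23,"twist":0}]'
python3 -m inch '[{"x":0,"y":0,"z":0,"twist":0},{"x":0,"y":0,"z":0,"twist":0},{"x":0,"y":0,"z":0,"twist":0}]'
python3 - <<'E'
from h import *
c=cam('wrist');save(c,'pics/w10.png');np.save('w10.npy',c,allow_pickle=True)
s=robot.read_state();print(s['tool_pos'],s['q'])
E
```

```text
t: 11.75
tool_pos: [0.6653, 0.1087, 0.3991]
orientation: [-1.21, 1.209, -1.208]
force: [0.2, 0.0, 1.1]
opening: 0.0604
t: 12.05
tool_pos: [0.6639, 0.1112, 0.3993]
orientation: [-1.21, 1.209, -1.207]
force: [-0.1, 0.3, 0.0]
opening: 0.0603
[0.66380597 0.11154399 0.39958449] [9.02351414e-02 3.30242021e-01 1.26718496e+00 3.80631612e-04
 1.54466447e+00 1.65890758e+00]
```

View pics/w10.png

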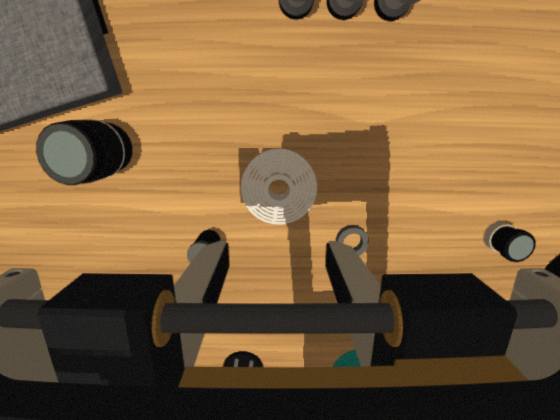

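```bash
python3 - <<'E'
from h import *
c=np.load('w10.npy',allow_pickle=True).item();P=cloud(c)
print(fitc(c,comp(c,P,260,175,.012,.1),.021))
E
python3 -m inch '[{"x":1.5,"y":20,"z":0,"twist":0},{"x":0,"y":40,"z":0,"twist":0},{"x":0,"y":40,"z":0,"twist":0},{"x":0,"y":35,"z":0,"twist":0},{"x":0,"y":25,"z":0,"twist":0},{"x":0,"y":15,"z":0,"twist":0},{"x":0,"y":10,"z":0,"twist":0},{"x":0,"y":6,"z":0,"twist":0},{"x":0,"y":0,"z":0,"twist":0},{"x":0,"y":0,"z":0,"twist":0}]'
python3 -m inch '[{"x":0,"y":0,"z":0,"twist":0},{"x":0,"y":0,"z":0,"twist":0},{"x":0,"y":0,"z":0,"twist":0},{"x":0,"y":0,"z":0,"twist":0},{"x":0,"y":0,"z":0,"twist":0},{"x":0,"y":0,"z":0,"twist":0},{"x":0,"y":0,"z":0,"twist":0},{"x":0,"y":0,"z":0,"twist":0}]' -0.6 20
python3 - <<'E'
from h import *
c=cam('wrist');save(c,'pics/w11.png',(180,150,380,310),4);np.save('w11.npy',c,allow_pickle=True)
s=robot.read_state();print(s['tool_pos'],s['force'],s['opening'])
E
```

```text
(array([0.6636, 0.1113]), 0.0474)
t: 13.1
tool_pos: [0.665, 0.109, 0.2103]
orientation: [-1.208, 1.207, -1.209]
force: [-0.9, 0.3, 0.2]
opening: 0.0608
t: 13.9
tool_pos: [0.6646, 0.1088, 0.2093]
orientation: [-1.209, 1.208, -1.209]
force: [-1.5, -0.6, 5.9]
opening: 0.0383
[0.66458371 0.10884451 0.20933482] [-2.01510086  0.54330817  5.14955148] 0.038021583745675
```

View pics/w11.png

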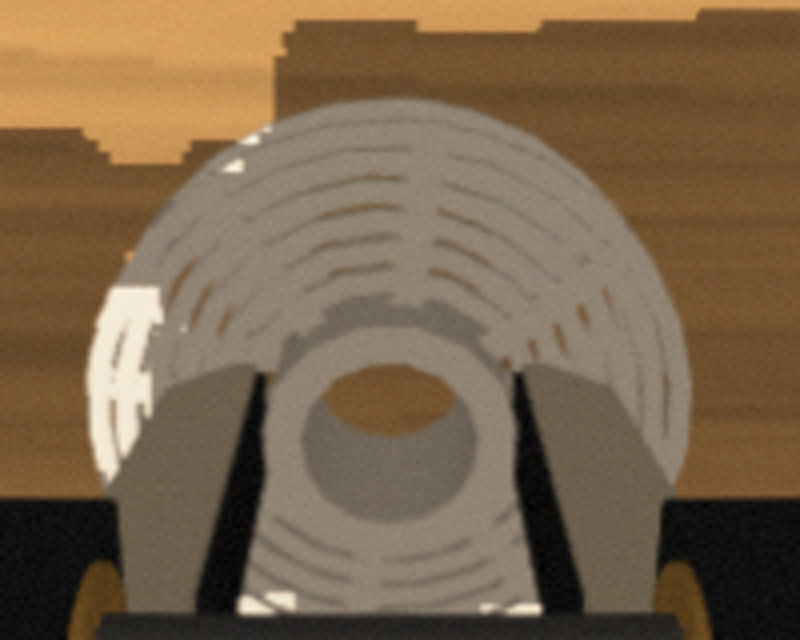

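```bash
python3 -m inch '[{"x":0,"y":-10,"z":0,"twist":0},{"x":0,"y":-30,"z":0,"twist":0},{"x":0,"y":-40,"z":0,"twist":0},{"x":0,"y":-40,"z":0,"twist":0},{"x":0,"y":-40,"z":0,"twist":0},{"x":0,"y":-35,"z":0,"twist":0},{"x":0,"y":-10,"z":0,"twist":0},{"x":0,"y":0,"z":0,"twist":0}]'
python3 -m inch '[{"x":-15,"y":0,"z":-12,"twist":0},{"x":-30,"y":0,"z":-23,"twist":0},{"x":-32,"y":0,"z":-25,"twist":0},{"x":-32,"y":0,"z":-25,"twist":0},{"x":-32,"y":0,"z":-25,"twist":0},{"x":-32,"y":0,"z":-25,"twist":0},{"x":-32,"y":0,"z":-25,"twist":0},{"x":-27,"y":0,"z":-20,"twist":0},{"x":-15,"y":0,"z":-10,"twist":0},{"x":-10,"y":0,"z":-2,"twist":0},{"x":0,"y":0,"z":0,"twist":0},{"x":0,"y":0,"z":0,"twist":0}]'
python3 - <<'E'
from h import *
s=robot.read_state();print(s['tool_pos'],s['force'],s['opening'])
E
```

```text
t: 14.75
tool_pos: [0.6647, 0.1089, 0.4162]
orientation: [-1.206, 1.206, -1.21]
force: [0.7, 0.1, -1.2]
opening: 0.0382
t: 15.95
tool_pos: [0.4726, 0.3651, 0.4124]
orientation: [-1.212, 1.209, -1.209]
force: [0.3, -0.1, -0.9]
opening: 0.038
[0.47257253 0.36513712 0.41242858] [ 0.2839949  -0.10533232 -0.8871861 ] 0.03796676628612925
```

```bash
python3 -m inch '[{"x":-1,"y":8,"z":0,"twist":0},{"x":0,"y":8,"z":0,"twist":0},{"x":0,"y":6,"z":0,"twist":0},{"x":0,"y":4,"z":0,"twist":0},{"x":0,"y":4,"z":0,"twist":0},{"x":0,"y":4,"z":0,"twist":0},{"x":0,"y":0,"z":0,"twist":0},{"x":0,"y":0,"z":0,"twist":0}]'
python3 - <<'E'
from h import *
c=cam('wrist');save(c,'pics/w12.png',(180,150,380,310),4)
s=robot.read_state();print(s['tool_pos'],s['force'],s['wrist_torque'],s['opening'])
E
```

```text
t: 16.75
tool_pos: [0.4722, 0.3667, 0.3799]
orientation: [-1.209, 1.208, -1.209]
force: [0.2, -0.5, -0.9]
opening: 0.038
[0.47218206 0.36677886 0.38008856] [-0.01459281  0.83140245 -1.02369988] [ 0.05673006 -0.01643793  0.00468937] 0.03777296556839708
```

View pics/w12.png

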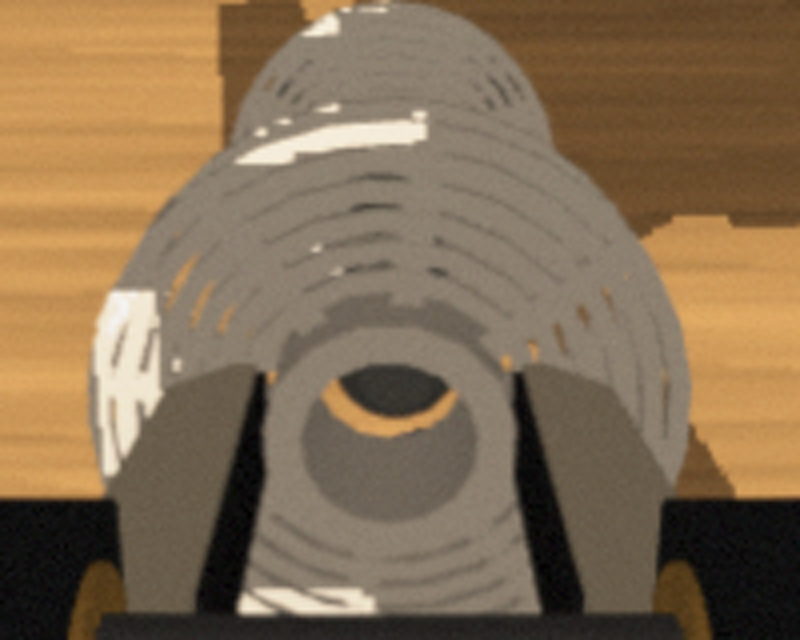

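```bash
python3 -m inch '[{"x":0.6,"y":4,"z":0.6,"twist":0},{"x":0,"y":5,"z":0,"twist":0},{"x":0,"y":6,"z":0,"twist":0},{"x":0,"y":8,"z":0,"twist":0},{"x":0,"y":10,"z":0,"twist":0},{"x":0,"y":10,"z":0,"twist":0},{"x":0,"y":10,"z":0,"twist":0},{"x":0,"y":10,"z":0,"twist":0},{"x":0,"y":10,"z":0,"twist":0},{"x":0,"y":8,"z":0,"twist":0},{"x":0,"y":5,"z":0,"twist":0},{"x":0,"y":0,"z":0,"twist":0}]'
python3 - <<'E'
from h import *
c=cam('wrist');save(c,'pics/w13.png',(180,150,380,310),4)
s=robot.read_state();print(s['tool_pos'],s['force'],s['wrist_torque'],s['opening'])
E
```

```text
t: 18.0
tool_pos: [0.4725, 0.3659, 0.2928]
orientation: [-1.211, 1.209, -1.209]
force: [-0.7, 0.6, -1.0]
opening: 0.0384
[0.47271769 0.36604295 0.29347293] [ 0.52622705 -0.66454866 -0.17404145] [0.03666995 0.01639829 0.01549006] 0.03806211545702348
```

View pics/w13.png

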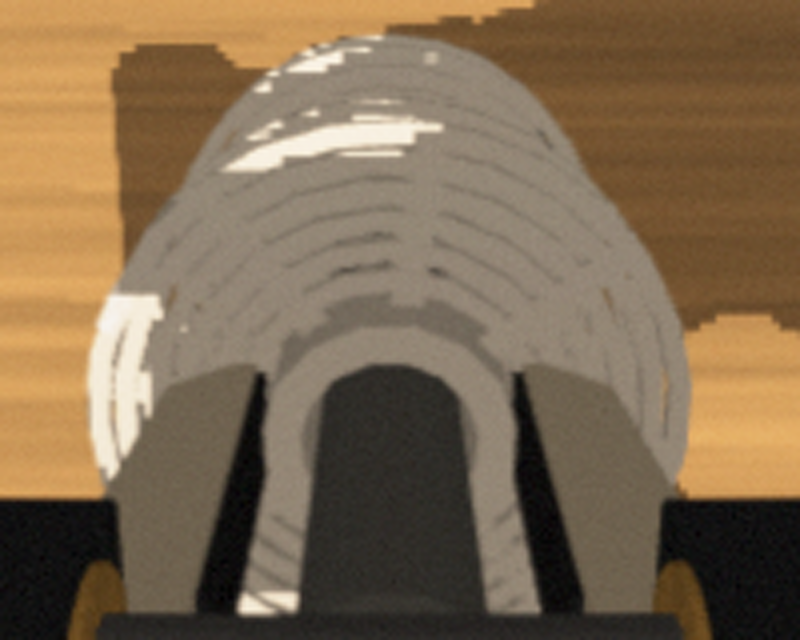

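Well on the rod with no load, so I'll release it and lift clear.

```bash
python3 -m inch '[{"x":0,"y":2,"z":0,"twist":0},{"x":0,"y":0,"z":0,"twist":0},{"x":0,"y":0,"z":0,"twist":0},{"x":0,"y":0,"z":0,"twist":0},{"x":0,"y":0,"z":0,"twist":0},{"x":0,"y":0,"z":0,"twist":0},{"x":0,"y":0,"z":0,"twist":0}]' 0.3
python3 -m inch '[{"x":0,"y":-20,"z":0,"twist":0},{"x":0,"y":-40,"z":0,"twist":0},{"x":0,"y":-40,"z":0,"twist":0},{"x":0,"y":-30,"z":0,"twist":0},{"x":0,"y":0,"z":0,"twist":0},{"x":0,"y":0,"z":0,"twist":0}]'
python3 - <<'E'
from h import *
c=cam('wrist');save(c,'pics/w14.png');np.save('w14.npy',c,allow_pickle=True)
s=robot.read_state();print(s['tool_pos'],s['force'])
t=cam('top');save(t,'pics/t14.png');np.save('t14.npy',t,allow_pickle=True);Q=cloud(t)
m=comp(t,Q,268,197,.005,.03);
try: print(fitc(t,m,.012))
except Exception as e: print('no ring there')
E
```

```text
t: 18.75
tool_pos: [0.4728, 0.3661, 0.2919]
orientation: [-1.209, 1.209, -1.209]
force: [-0.6, -0.0, 0.3]
opening: 0.0604
t: 19.35
tool_pos: [0.4729, 0.3662, 0.4227]
orientation: [-1.207, 1.208, -1.209]
force: [0.1, 0.3, -0.2]
opening: 0.0602
[0.47263063 0.36602023 0.42111304] [-0.03323846 -0.21343476 -0.21360268]
no ring there
```

View pics/w14.png

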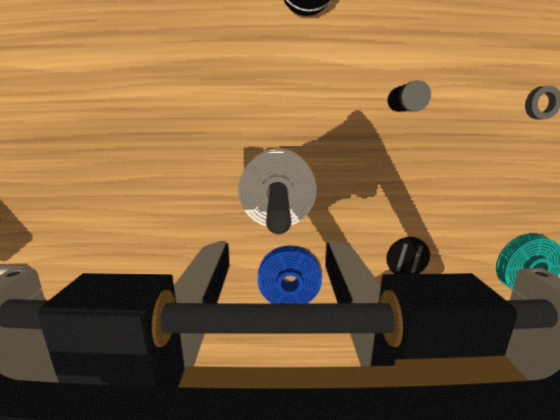

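View pics/t14.png

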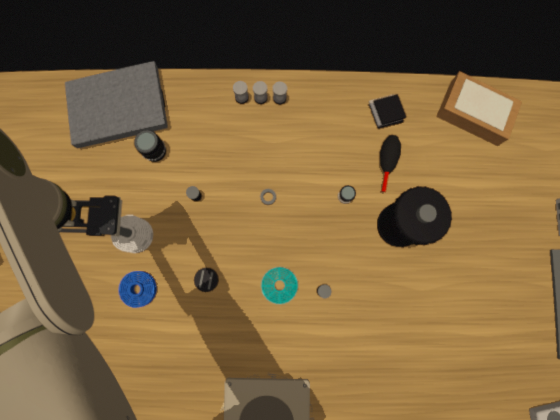

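```bash
python3 -m inch '[{"x":18,"y":0,"z":6,"twist":0},{"x":34,"y":0,"z":11,"twist":0},{"x":34,"y":0,"z":11,"twist":0},{"x":34,"y":0,"z":11,"twist":0},{"x":34,"y":0,"z":11,"twist":0},{"x":34,"y":0,"z":11,"twist":0},{"x":34,"y":0,"z":11,"twist":0},{"x":34,"y":0,"z":11,"twist":0},{"x":34,"y":10,"z":11,"twist":0},{"x":34,"y":20,"z":11,"twist":0},{"x":22,"y":30,"z":8,"twist":0},{"x":12,"y":30,"z":0,"twist":0}]'
python3 -m inch '[{"x":0,"y":0,"z":0,"twist":0},{"x":0,"y":0,"z":0,"twist":0},{"x":0,"y":0,"z":0,"twist":0}]'
python3 - <<'E'
from h import *
c=cam('wrist');save(c,'pics/w15.png');P=cloud(c)
s=robot.read_state();print(s['tool_pos'],s['q'])
m=comp(c,P,280,180,.005,.03)
mm=((P[...,2]>.006)&(P[...,2]<.03)).astype(np.uint8)
n,l,st,ct=cv2.connectedComponentsWithStats(mm)
for i in range(1,n):
    if st[i,4]>100: print(st[i],ct[i],fitc(c,(l==i).astype(np.uint8),.012))
E
```

```text
t: 20.65
tool_pos: [0.5861, 0.006, 0.3292]
orientation: [-1.21, 1.211, -1.21]
force: [0.3, 0.4, 0.0]
opening: 0.0605
t: 20.95
tool_pos: [0.5864, 0.009, 0.3333]
orientation: [-1.209, 1.207, -1.209]
force: [0.2, -0.1, 0.8]
opening: 0.0608
[0.58656081 0.00910487 0.33377118] [-7.19359990e-02  1.36249161e-01  1.61262082e+00  2.11290232e-04
  1.39001679e+00  1.49689211e+00]
[451 176  36  39 589] [463.96774194 192.10865874] (array([ 0.5931, -0.1999]), 0.0201)
[258 180  41  41 858] [278.18531469 199.92773893] (array([0.5861, 0.0092]), 0.0216)
[ 83 186  32  33 401] [102.82294264 198.159601  ] (array([0.5858, 0.206 ]), 0.0164)
[522 217  38  51 940] [541.63191489 244.46170213] (array([ 0.5341, -0.3023]), 0.0225)
[  0 254  20  20 215] [  6.30232558 263.69767442] (array([0.5052, 0.3385]), 0.0111)
[272 350  68  17 860] [306.07906977 359.43837209] (array([ 0.3621, -0.0283]), 0.0284)
```

View pics/w15.png

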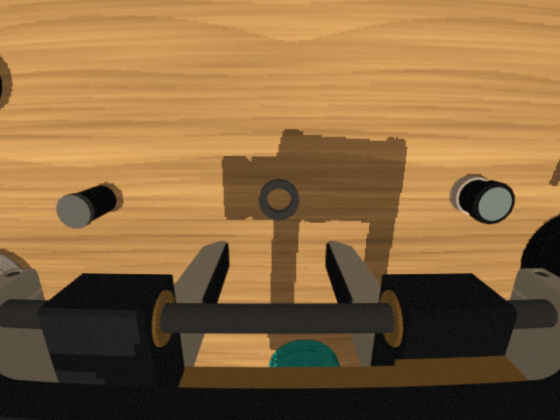

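```bash
python3 -m inch '[{"x":1.3,"y":15,"z":-0.5,"twist":0},{"x":0,"y":35,"z":0,"twist":0},{"x":0,"y":35,"z":0,"twist":0},{"x":0,"y":25,"z":0,"twist":0},{"x":0,"y":15,"z":0,"twist":0},{"x":0,"y":10,"z":0,"twist":0},{"x":0,"y":5,"z":0,"twist":0},{"x":0,"y":2,"z":0,"twist":0},{"x":0,"y":0,"z":0,"twist":0},{"x":0,"y":0,"z":0,"twist":0}]'
python3 -m inch '[{"x":0,"y":0,"z":0,"twist":0},{"x":0,"y":0,"z":0,"twist":0},{"x":0,"y":0,"z":0,"twist":0},{"x":0,"y":0,"z":0,"twist":0},{"x":0,"y":0,"z":0,"twist":0},{"x":0,"y":0,"z":0,"twist":0},{"x":0,"y":0,"z":0,"twist":0},{"x":0,"y":0,"z":0,"twist":0}]' -0.6 15
python3 - <<'E'
from h import *
c=cam('wrist');save(c,'pics/w16.png',(180,150,380,310),4)
s=robot.read_state();print(s['tool_pos'],s['force'],s['opening'])
E
```

```text
t: 22.0
tool_pos: [0.5862, 0.0068, 0.191]
orientation: [-1.208, 1.207, -1.21]
force: [0.7, -0.5, -0.1]
opening: 0.0605
t: 22.8
tool_pos: [0.5857, 0.0069, 0.1901]
orientation: [-1.209, 1.208, -1.209]
force: [-1.2, -0.2, 5.3]
opening: 0.0417
[0.58569239 0.00687694 0.1901038 ] [-1.35162394  0.07885705  5.21570577] 0.041762270513036104
```

View pics/w16.png

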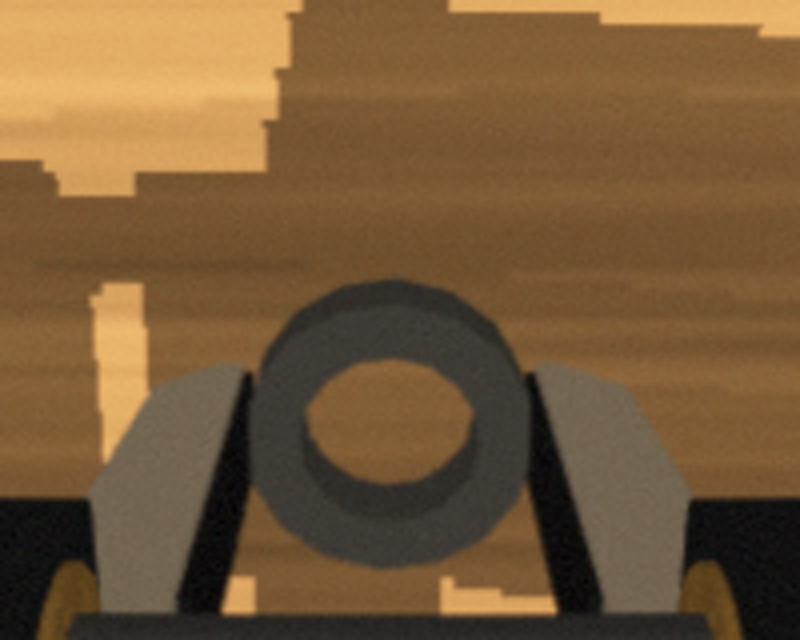

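```bash
python3 -m inch '[{"x":0,"y":-10,"z":0,"twist":0},{"x":0,"y":-30,"z":0,"twist":0},{"x":0,"y":-40,"z":0,"twist":0},{"x":0,"y":-40,"z":0,"twist":0},{"x":0,"y":-40,"z":0,"twist":0},{"x":0,"y":-35,"z":0,"twist":0},{"x":0,"y":-15,"z":0,"twist":0},{"x":0,"y":-8,"z":0,"twist":0}]'
python3 -m inch '[{"x":-20,"y":0,"z":-7,"twist":0},{"x":-35,"y":0,"z":-12,"twist":0},{"x":-36,"y":0,"z":-12,"twist":0},{"x":-36,"y":0,"z":-12,"twist":0},{"x":-36,"y":0,"z":-12,"twist":0},{"x":-36,"y":0,"z":-12,"twist":0},{"x":-36,"y":0,"z":-12,"twist":0},{"x":-36,"y":0,"z":-12,"twist":0},{"x":-36,"y":0,"z":-12,"twist":0},{"x":-30,"y":0,"z":-10,"twist":0},{"x":-16,"y":0,"z":-0.5,"twist":0},{"x":-6,"y":0,"z":0,"twist":0}]'
python3 -m inch '[{"x":0,"y":0,"z":0,"twist":0},{"x":0,"y":0,"z":0,"twist":0},{"x":0,"y":0,"z":0,"twist":0}]'
python3 - <<'E'
from h import *
s=robot.read_state();print(s['tool_pos'],s['force'],s['opening'])
E
```

```text
t: 23.65
tool_pos: [0.5857, 0.0069, 0.4094]
orientation: [-1.208, 1.207, -1.21]
force: [-0.4, -0.2, -0.5]
opening: 0.0419
t: 24.85
tool_pos: [0.4712, 0.3669, 0.4057]
orientation: [-1.214, 1.208, -1.207]
force: [-0.1, 0.2, -0.4]
opening: 0.0421
t: 25.15
tool_pos: [0.4724, 0.3646, 0.4076]
orientation: [-1.209, 1.21, -1.21]
force: [-0.5, 0.2, -0.0]
opening: 0.0422
[0.47237255 0.36462774 0.40763029] [-0.50486988  0.18010989 -0.03738852] 0.04222193474309009
```

```bash
python3 -m inch '[{"x":-1.2,"y":10,"z":0,"twist":0},{"x":0,"y":10,"z":0,"twist":0},{"x":0,"y":10,"z":0,"twist":0},{"x":0,"y":6,"z":0,"twist":0},{"x":0,"y":5,"z":0,"twist":0},{"x":0,"y":4,"z":0,"twist":0},{"x":0,"y":0,"z":0,"twist":0},{"x":0,"y":0,"z":0,"twist":0}]'
python3 - <<'E'
from h import *
c=cam('wrist');save(c,'pics/w17.png',(180,150,380,310),4)
s=robot.read_state();print(s['tool_pos'],s['force'],s['wrist_torque'],s['opening'])
E
```

```text
t: 25.95
tool_pos: [0.4718, 0.3671, 0.3631]
orientation: [-1.209, 1.208, -1.209]
force: [0.0, -0.3, -0.0]
opening: 0.0421
[0.47184517 0.36710159 0.36326371] [-0.45299256  0.40502217 -1.09596322] [ 0.01950549 -0.00386733 -0.00339548] 0.04202378802300378
```

View pics/w17.png

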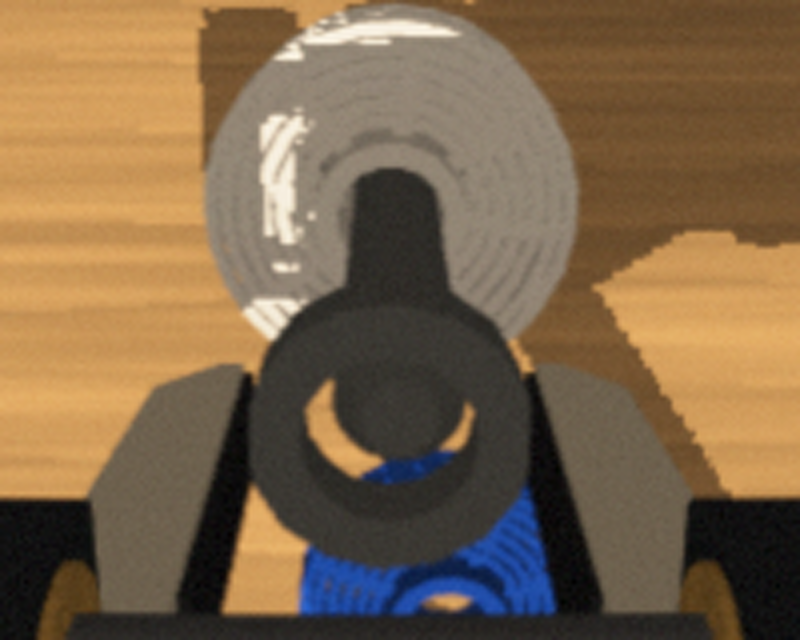

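```bash
python3 -m inch '[{"x":0.6,"y":0,"z":0.6,"twist":0},{"x":0.4,"y":4,"z":0,"twist":0},{"x":0,"y":5,"z":0,"twist":0},{"x":0,"y":8,"z":0,"twist":0},{"x":0,"y":10,"z":0,"twist":0},{"x":0,"y":10,"z":0,"twist":0},{"x":0,"y":10,"z":0,"twist":0},{"x":0,"y":10,"z":0,"twist":0},{"x":0,"y":6,"z":0,"twist":0},{"x":0,"y":2,"z":0,"twist":0},{"x":0,"y":0,"z":0,"twist":0},{"x":0,"y":0,"z":0,"twist":0}]'
python3 - <<'E'
from h import *
c=cam('wrist');save(c,'pics/w18.png',(180,150,380,310),4)
s=robot.read_state();print(s['tool_pos'],s['force'],s['wrist_torque'],s['opening'])
E
```

```text
t: 27.2
tool_pos: [0.4725, 0.3661, 0.2983]
orientation: [-1.209, 1.208, -1.209]
force: [0.9, 0.5, -0.2]
opening: 0.0417
[0.47258    0.36613841 0.29845223] [-0.53940802  0.41385096 -0.17077724] [0.0314013  0.04633979 0.00676143] 0.04204650630449623
```

View pics/w18.png

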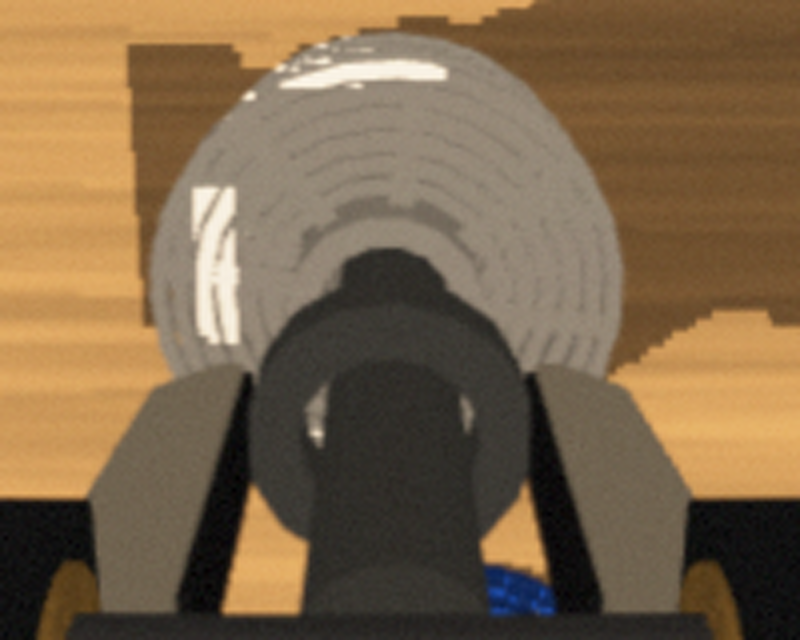

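```bash
python3 -m inch '[{"x":0,"y":0,"z":0,"twist":0},{"x":0,"y":0,"z":0,"twist":0},{"x":0,"y":0,"z":0,"twist":0},{"x":0,"y":0,"z":0,"twist":0},{"x":0,"y":0,"z":0,"twist":0},{"x":0,"y":0,"z":0,"twist":0}]' 0.3
python3 -m inch '[{"x":0,"y":-20,"z":0,"twist":0},{"x":0,"y":-40,"z":0,"twist":0},{"x":0,"y":-40,"z":0,"twist":0},{"x":0,"y":-40,"z":0,"twist":0},{"x":0,"y":-40,"z":0,"twist":0},{"x":0,"y":-30,"z":0,"twist":0},{"x":0,"y":0,"z":0,"twist":0},{"x":0,"y":0,"z":0,"twist":0}]'
python3 - <<'E'
from h import *
c=cam('wrist');save(c,'pics/w19.png');np.save('w19.npy',c,allow_pickle=True);P=cloud(c)
s=robot.read_state();print(s['tool_pos'],s['force'])
m=(abs(P[...,0]-.472)<.05)&(abs(P[...,1]-.366)<.05)
print(np.histogram(P[m][:,2],bins=np.arange(0,.19,.01)))
t=cam('scene');save(t,'pics/s19.png',(300,100,440,220),5)
E
```

```text
t: 27.85
tool_pos: [0.4724, 0.366, 0.2978]
orientation: [-1.21, 1.209, -1.209]
force: [-0.3, -1.3, -0.9]
opening: 0.0604
t: 28.65
tool_pos: [0.4724, 0.366, 0.5085]
orientation: [-1.208, 1.208, -1.209]
force: [0.1, 0.2, -0.6]
opening: 0.0604
[0.4723145  0.36597824 0.50677939] [ 0.16309308 -0.18250462 -1.1497726 ]
(array([ 462,    1,   49,  288,   18, 1909,   28,  367,   16,   21,   18,
         22,   21,   25,   26,   32,   35,  282]), array([0.  , 0.01, 0.02, 0.03, 0.04, 0.05, 0.06, 0.07, 0.08, 0.09, 0.1 ,
       0.11, 0.12, 0.13, 0.14, 0.15, 0.16, 0.17, 0.18]))
```

View pics/w19.png

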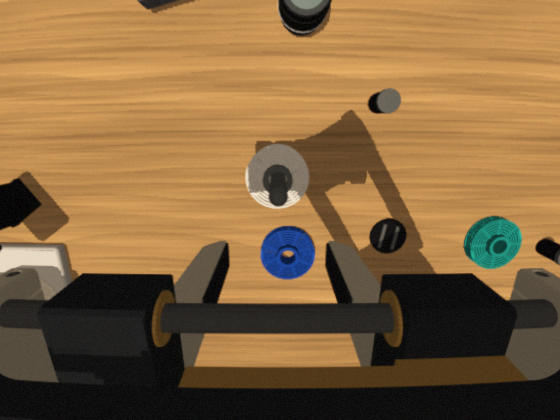

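View pics/s19.png

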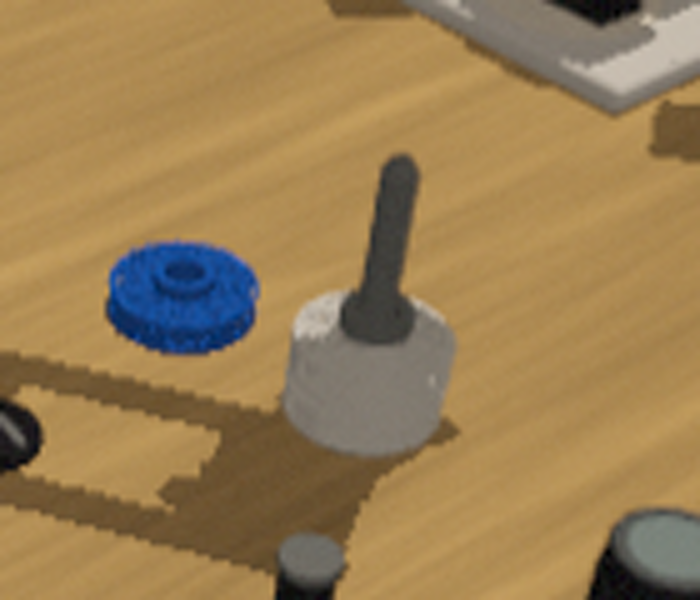

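Both reels and the ring are fully seated: the upper flange measures about 56 mm and the ring top about 77 mm. Next is the lid.

```bash
python3 -m inch '[{"x":20,"y":0,"z":3,"twist":0},{"x":40,"y":0,"z":4,"twist":0},{"x":40,"y":0,"z":4,"twist":0},{"x":40,"y":0,"z":4,"twist":0},{"x":40,"y":0,"z":4,"twist":0},{"x":40,"y":0,"z":3,"twist":0},{"x":40,"y":0,"z":3,"twist":0},{"x":40,"y":0,"z":3,"twist":0},{"x":40,"y":0,"z":3,"twist":0},{"x":40,"y":0,"z":3,"twist":0},{"x":40,"y":0,"z":3,"twist":0},{"x":40,"y":0,"z":3,"twist":0}]'
python3 -m inch '[{"x":40,"y":0,"z":0,"twist":0},{"x":40,"y":0,"z":0,"twist":0},{"x":40,"y":0,"z":0,"twist":0},{"x":40,"y":0,"z":0,"twist":0},{"x":40,"y":0,"z":0,"twist":0},{"x":35,"y":0,"z":0,"twist":0},{"x":20,"y":0,"z":0,"twist":0},{"x":0,"y":0,"z":0,"twist":0},{"x":0,"y":0,"z":0,"twist":0},{"x":0,"y":0,"z":0,"twist":0}]'
python3 - <<'E'
from h import *
c=cam('wrist');save(c,'pics/w20.png');np.save('w20.npy',c,allow_pickle=True);P=cloud(c)
s=robot.read_state();print(s['tool_pos'],s['q'])
Z=P[...,2]
mm=((Z>.17)&(Z<.225)).astype(np.uint8)
n,l,st,ct=cv2.connectedComponentsWithStats(mm)
for i in range(1,n):
    if st[i,4]>100: print(st[i],ct[i],fitc(c,(l==i).astype(np.uint8),.189))
mm=((Z>.204)&(Z<.225)).astype(np.uint8)
n,l,st,ct=cv2.connectedComponentsWithStats(mm)
for i in range(1,n):
    if st[i,4]>100: print(st[i],ct[i],fitc(c,(l==i).astype(np.uint8),.211))
E
```

```text
t: 29.95
tool_pos: [0.5124, -0.0956, 0.5056]
orientation: [-1.211, 1.211, -1.206]
force: [0.4, 0.5, 0.2]
opening: 0.0602
t: 30.95
tool_pos: [0.5131, -0.348, 0.5069]
orientation: [-1.21, 1.209, -1.207]
force: [-0.9, 0.6, -0.3]
opening: 0.0603
[ 0.51315466 -0.34787502  0.50739228] [-6.78504128e-01  1.67161698e-01  1.26279332e+00  2.41784692e-04
  1.71240157e+00  8.90339332e-01]
[  217   134   126   123 11690] [279.57553464 195.79640719] (array([ 0.5138, -0.3489]), 0.0654)
[ 260  185   40   40 1242] [279.36312399 204.99597424] (array([ 0.5134, -0.3485]), 0.0196)
```

View pics/w20.png

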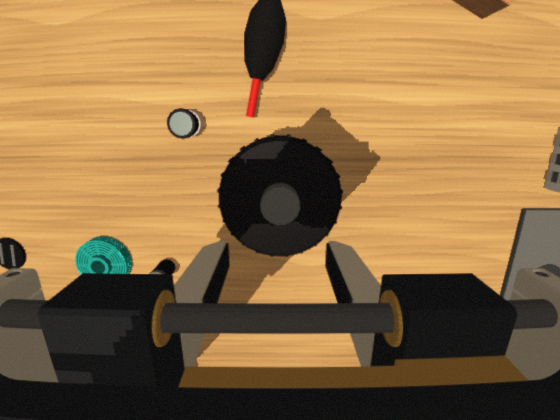

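```bash
python3 -m inch '[{"x":2,"y":15,"z":0.3,"twist":0},{"x":0,"y":30,"z":0,"twist":0},{"x":0,"y":30,"z":0,"twist":0},{"x":0,"y":25,"z":0,"twist":0},{"x":0,"y":15,"z":0,"twist":0},{"x":0,"y":8,"z":0,"twist":0},{"x":0,"y":4,"z":0,"twist":0},{"x":0,"y":2,"z":0,"twist":0},{"x":0,"y":0,"z":0,"twist":0},{"x":0,"y":0,"z":0,"twist":0}]'
python3 -m inch '[{"x":0,"y":0,"z":0,"twist":0},{"x":0,"y":0,"z":0,"twist":0},{"x":0,"y":0,"z":0,"twist":0},{"x":0,"y":0,"z":0,"twist":0},{"x":0,"y":0,"z":0,"twist":0},{"x":0,"y":0,"z":0,"twist":0},{"x":0,"y":0,"z":0,"twist":0},{"x":0,"y":0,"z":0,"twist":0}]' -0.6 30
python3 - <<'E'
from h import *
c=cam('wrist');save(c,'pics/w21.png')
s=robot.read_state();print(s['tool_pos'],s['force'],s['opening'])
E
```

```text
t: 32.0
tool_pos: [0.5135, -0.3512, 0.38]
orientation: [-1.209, 1.207, -1.21]
force: [-0.2, -0.4, 0.4]
opening: 0.0606
t: 32.8
tool_pos: [0.5133, -0.351, 0.379]
orientation: [-1.21, 1.208, -1.209]
force: [0.5, -0.3, 1.5]
opening: 0.0392
[ 0.5132595  -0.35099823  0.3790177 ] [0.07838705 0.52604487 2.71317254] 0.039445331787127016
```

View pics/w21.png

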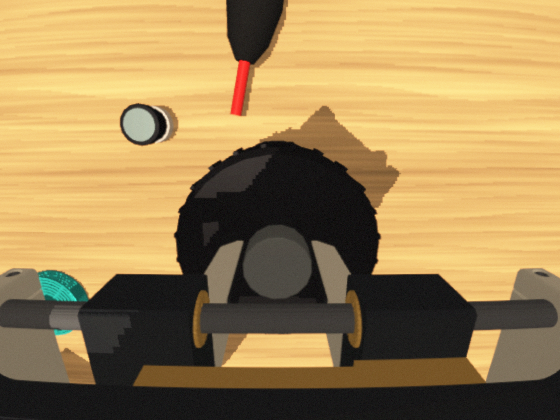

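```bash
python3 -m inch '[{"x":0,"y":-4,"z":0,"twist":0},{"x":0,"y":-6,"z":0,"twist":0},{"x":0,"y":-10,"z":0,"twist":0},{"x":0,"y":-15,"z":0,"twist":0},{"x":0,"y":-20,"z":0,"twist":0},{"x":0,"y":-15,"z":0,"twist":0},{"x":0,"y":0,"z":0,"twist":0}]'
python3 - <<'E'
from h import *
c=cam('wrist');save(c,'pics/w22.png');t=cam('scene');save(t,'pics/s22.png')
s=robot.read_state();print(s['tool_pos'],s['force'],s['opening'])
E
```

```text
t: 33.55
tool_pos: [0.5137, -0.3513, 0.4531]
orientation: [-1.209, 1.203, -1.214]
force: [0.6, -1.0, -1.1]
opening: 0.0394
[ 0.51331153 -0.3510354   0.44933519] [ 0.59713276  0.3103982  -0.97623365] 0.039525580939813745
```

View pics/s22.png

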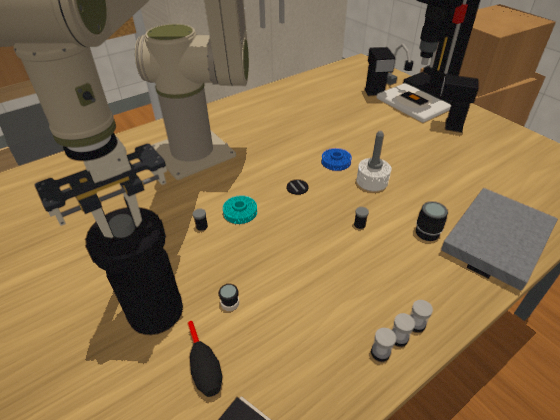

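```bash
python3 -m inch '[{"x":-15,"y":0,"z":2,"twist":0},{"x":-30,"y":0,"z":4,"twist":0},{"x":-35,"y":0,"z":5,"twist":0},{"x":-38,"y":0,"z":5,"twist":0},{"x":-40,"y":0,"z":5,"twist":0},{"x":-40,"y":0,"z":5,"twist":0},{"x":-40,"y":0,"z":5,"twist":0},{"x":-40,"y":0,"z":5,"twist":0},{"x":-40,"y":0,"z":5,"twist":0},{"x":-35,"y":0,"z":4,"twist":0},{"x":-25,"y":0,"z":2,"twist":0},{"x":-13,"y":0,"z":0,"twist":0}]'
python3 -m inch '[{"x":0,"y":15,"z":0,"twist":0},{"x":0,"y":30,"z":0,"twist":0},{"x":0,"y":40,"z":0,"twist":0},{"x":0,"y":40,"z":0,"twist":0},{"x":0,"y":30,"z":0,"twist":0},{"x":0,"y":20,"z":0,"twist":0},{"x":0,"y":15,"z":0,"twist":0},{"x":0,"y":10,"z":0,"twist":0},{"x":0,"y":5,"z":0,"twist":0},{"x":0,"y":0,"z":0,"twist":0},{"x":0,"y":0,"z":0,"twist":0}]'
python3 - <<'E'
from h import *
t=cam('scene');save(t,'pics/s23.png')
s=robot.read_state();print(s['tool_pos'],s['force'],s['opening'])
E
```

```text
t: 34.85
tool_pos: [0.5593, 0.043, 0.4475]
orientation: [-1.212, 1.209, -1.205]
force: [0.4, -0.1, -1.9]
opening: 0.0392
t: 35.95
tool_pos: [0.5605, 0.04, 0.2449]
orientation: [-1.208, 1.207, -1.21]
force: [0.0, -0.4, -1.9]
opening: 0.0396
[0.56052347 0.0400555  0.24505928] [-0.01409278 -0.19856259 -1.95718693] 0.03901798450417848
```

View pics/s23.png

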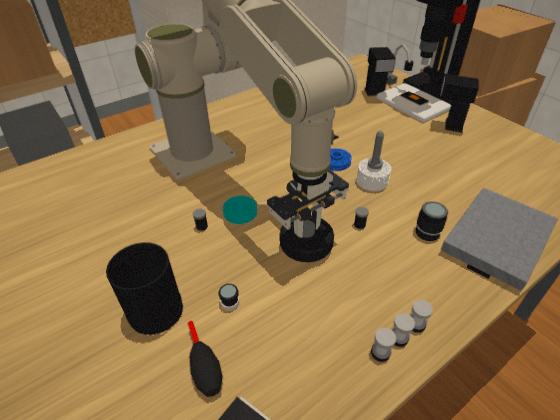

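Tank is open and the lid is clear, about 17 mm above the bench. I'll lower it gently until it touches.

```bash
python3 -m inch '[{"x":0,"y":6,"z":0,"twist":0},{"x":0,"y":4,"z":0,"twist":0},{"x":0,"y":3,"z":0,"twist":0},{"x":0,"y":2,"z":0,"twist":0},{"x":0,"y":0,"z":0,"twist":0},{"x":0,"y":0,"z":0,"twist":0}]'
python3 -m inch '[{"x":0,"y":1,"z":0,"twist":0},{"x":0,"y":0.5,"z":0,"twist":0},{"x":0,"y":0,"z":0,"twist":0},{"x":0,"y":0,"z":0,"twist":0}]'
```

```text
t: 36.6
tool_pos: [0.5599, 0.0401, 0.2288]
orientation: [-1.21, 1.209, -1.209]
force: [0.1, 0.1, -2.5]
opening: 0.0394
t: 37.0
tool_pos: [0.5601, 0.0401, 0.228]
orientation: [-1.209, 1.208, -1.209]
force: [-2.3, -0.3, 6.4]
opening: 0.0394
```

```bash
python3 -m inch '[{"x":0,"y":0,"z":0,"twist":0},{"x":0,"y":0,"z":0,"twist":0},{"x":0,"y":0,"z":0,"twist":0},{"x":0,"y":0,"z":0,"twist":0},{"x":0,"y":0,"z":0,"twist":0}]' 0.3
python3 -m inch '[{"x":0,"y":-20,"z":0,"twist":0},{"x":0,"y":-40,"z":0,"twist":0},{"x":0,"y":-40,"z":0,"twist":0},{"x":0,"y":-40,"z":0,"twist":0},{"x":0,"y":-40,"z":0,"twist":0},{"x":0,"y":-15,"z":0,"twist":0},{"x":-20,"y":0,"z":-6,"twist":0},{"x":-35,"y":0,"z":-10,"twist":0},{"x":-40,"y":0,"z":-11,"twist":0},{"x":-40,"y":0,"z":-11,"twist":0},{"x":-40,"y":0,"z":-11,"twist":0},{"x":-40,"y":0,"z":-11,"twist":0}]'
python3 -m inch '[{"x":-40,"y":0,"z":-11,"twist":0},{"x":-36,"y":0,"z":-10,"twist":0},{"x":-25,"y":0,"z":-7,"twist":0},{"x":-10,"y":0,"z":0,"twist":0},{"x":0,"y":0,"z":0,"twist":0},{"x":0,"y":0,"z":0,"twist":0},{"x":0,"y":0,"z":0,"twist":0}]'
python3 - <<'E'
from h import *
t=cam('scene');save(t,'pics/s24.png')
c=cam('wrist');save(c,'pics/w24.png');np.save('w24.npy',c,allow_pickle=True);P=cloud(c)
s=robot.read_state();print(s['tool_pos'],s['force'],s['opening'],s['q'])
print(fitc(c,comp(c,P,265,175,.045,.07),.056))
E
```

```text
t: 37.5
tool_pos: [0.5599, 0.0401, 0.2272]
orientation: [-1.21, 1.209, -1.209]
force: [-1.1, 0.3, 0.3]
opening: 0.0599
t: 38.7
tool_pos: [0.499, 0.2564, 0.4213]
orientation: [-1.21, 1.209, -1.209]
force: [0.5, 0.4, 0.4]
opening: 0.0604
t: 39.4
tool_pos: [0.4723, 0.3648, 0.4221]
orientation: [-1.209, 1.21, -1.21]
force: [0.1, 0.2, -0.2]
opening: 0.0603
[0.47221004 0.36488632 0.42231478] [-0.2575686  -0.11804167  0.38396136] 0.06041249105829029 [ 5.72028222e-01  1.14865061e-01  1.47310782e+00 -1.42836196e-04
  1.55362191e+00  2.14368068e+00]
(array([0.4732, 0.3689]), 0.0474)
```

View pics/s24.png

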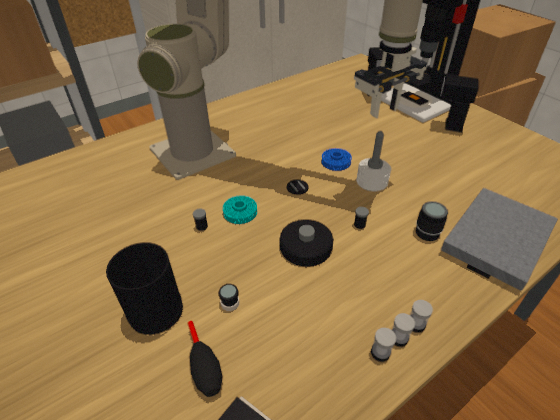

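View pics/w24.png

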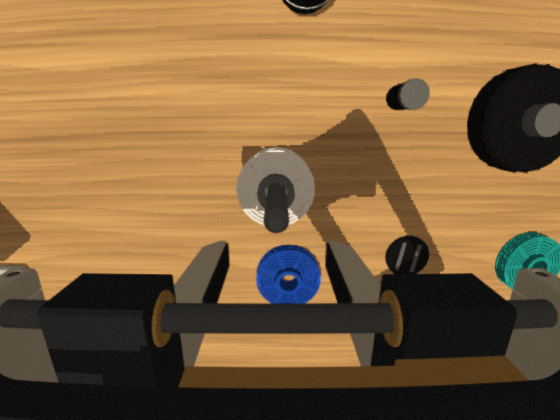

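```bash
python3 -m inch '[{"x":-1.2,"y":15,"z":0,"twist":0},{"x":0,"y":25,"z":0,"twist":0},{"x":0,"y":25,"z":0,"twist":0},{"x":0,"y":20,"z":0,"twist":0},{"x":0,"y":12,"z":0,"twist":0},{"x":0,"y":6,"z":0,"twist":0},{"x":0,"y":2,"z":0,"twist":0},{"x":0,"y":0,"z":0,"twist":0},{"x":0,"y":0,"z":0,"twist":0}]' 0
python3 - <<'E'
from h import *
c=cam('wrist');save(c,'pics/w25.png')
s=robot.read_state();print(s['tool_pos'],s['force'],s['opening'])
E
```

```text
t: 40.4
tool_pos: [0.472, 0.3674, 0.3185]
orientation: [-1.208, 1.208, -1.209]
force: [-0.1, -0.3, 0.8]
opening: 0.0465
[0.4720017  0.36743803 0.31851486] [-0.34846989 -0.2309927  -0.99599288] 0.04669755846578363
```

View pics/w25.png

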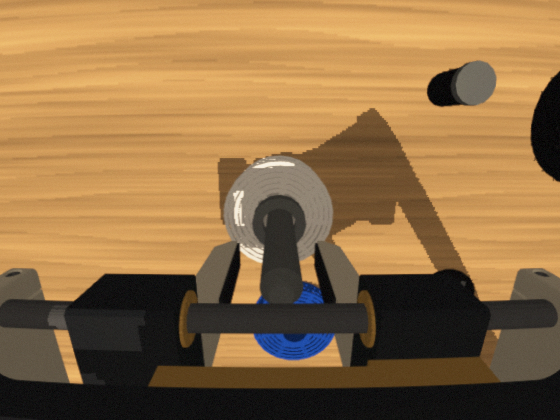

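```bash
python3 -m inch '[{"x":1.3,"y":0,"z":0,"twist":0},{"x":0,"y":0,"z":0,"twist":0},{"x":0,"y":0,"z":0,"twist":0},{"x":0,"y":0,"z":0,"twist":0}]' -0.4 10
python3 -m inch '[{"x":0,"y":0,"z":0,"twist":0},{"x":0,"y":0,"z":0,"twist":0},{"x":0,"y":0,"z":0,"twist":0},{"x":0,"y":0,"z":0,"twist":0},{"x":0,"y":0,"z":0,"twist":0}]' -0.9 10
python3 -m inch '[{"x":0,"y":0,"z":0,"twist":0},{"x":0,"y":0,"z":0,"twist":0},{"x":0,"y":0,"z":0,"twist":0}]' -1 40
python3 - <<'E'
from h import *
c=cam('wrist');save(c,'pics/w26.png')
s=robot.read_state();print(s['tool_pos'],s['force'],s['opening'])
E
```

```text
t: 40.85
tool_pos: [0.4717, 0.3659, 0.3174]
orientation: [-1.209, 1.209, -1.209]
force: [-0.4, 0.3, 0.2]
opening: 0.0281
t: 41.35
tool_pos: [0.4717, 0.3658, 0.3173]
orientation: [-1.21, 1.209, -1.209]
force: [0.2, -0.5, 1.3]
opening: 0.0219
t: 41.65
tool_pos: [0.4716, 0.3658, 0.3173]
orientation: [-1.21, 1.209, -1.209]
force: [-0.9, -1.6, 1.7]
opening: 0.0216
[0.47166382 0.36584846 0.31728945] [ 0.20635011 -1.75561026  0.55774969] 0.021454685188059305
```

View pics/w26.png

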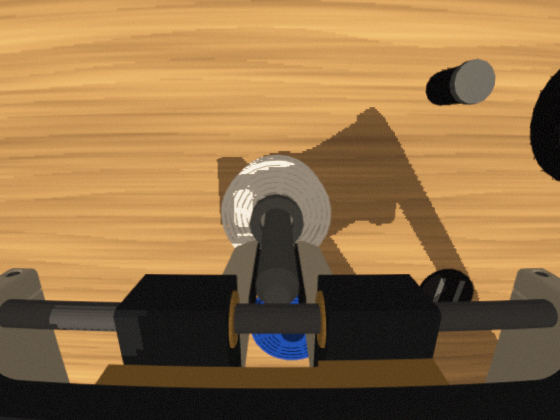

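```bash
python3 -m inch '[{"x":0,"y":-4,"z":0,"twist":0},{"x":0,"y":-8,"z":0,"twist":0},{"x":0,"y":-15,"z":0,"twist":0},{"x":0,"y":-25,"z":0,"twist":0},{"x":0,"y":-30,"z":0,"twist":0},{"x":0,"y":-30,"z":0,"twist":0},{"x":0,"y":-30,"z":0,"twist":0},{"x":0,"y":-30,"z":0,"twist":0},{"x":0,"y":-22,"z":0,"twist":0},{"x":0,"y":-14,"z":0,"twist":0},{"x":0,"y":-6,"z":0,"twist":0},{"x":0,"y":0,"z":0,"twist":0}]'
python3 -m inch '[{"x":6,"y":0,"z":0,"twist":0},{"x":14,"y":0,"z":1,"twist":0},{"x":22,"y":0,"z":2,"twist":0},{"x":28,"y":0,"z":2,"twist":0},{"x":30,"y":0,"z":2,"twist":0},{"x":30,"y":0,"z":2,"twist":0},{"x":30,"y":0,"z":2,"twist":0},{"x":30,"y":0,"z":2,"twist":0},{"x":30,"y":0,"z":2,"twist":0},{"x":30,"y":0,"z":2,"twist":0},{"x":30,"y":0,"z":2,"twist":0},{"x":30,"y":0,"z":2,"twist":0}]'
python3 - <<'E'
from h import *
t=cam('scene');save(t,'pics/s27.png')
E
```

```text
t: 42.9
tool_pos: [0.4716, 0.3659, 0.532]
orientation: [-1.208, 1.208, -1.209]
force: [-0.3, -0.1, -4.0]
opening: 0.0214
t: 44.1
tool_pos: [0.4923, 0.0538, 0.5302]
orientation: [-1.211, 1.21, -1.209]
force: [0.3, 0.7, -4.4]
opening: 0.0213
```

View pics/s27.png

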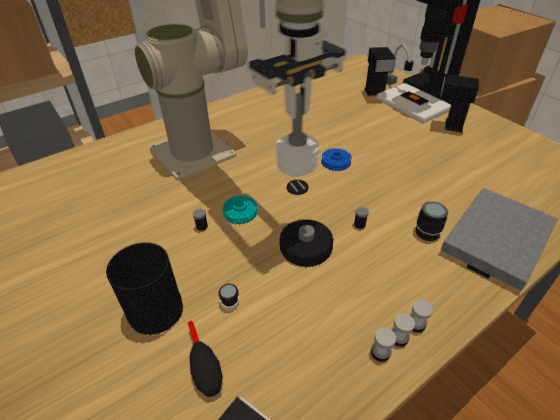

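```bash
python3 -m inch '[{"x":30,"y":0,"z":2,"twist":0},{"x":30,"y":0,"z":2,"twist":0},{"x":30,"y":0,"z":2,"twist":0},{"x":30,"y":0,"z":2,"twist":0},{"x":30,"y":0,"z":2,"twist":0},{"x":30,"y":0,"z":2,"twist":0},{"x":30,"y":0,"z":2,"twist":0},{"x":30,"y":0,"z":2,"twist":0},{"x":30,"y":0,"z":2,"twist":0},{"x":30,"y":0,"z":2,"twist":0},{"x":30,"y":0,"z":0,"twist":0},{"x":30,"y":0,"z":0,"twist":0}]'
python3 -m inch '[{"x":22,"y":0,"z":0,"twist":0},{"x":14,"y":0,"z":0,"twist":0},{"x":8,"y":0,"z":0,"twist":0},{"x":2,"y":0,"z":0,"twist":0},{"x":0,"y":0,"z":0,"twist":0},{"x":0,"y":0,"z":0,"twist":0},{"x":0,"y":0,"z":0,"twist":0},{"x":0,"y":0,"z":0,"twist":0}]'
python3 - <<'E'
from h import *
s=robot.read_state();print(s['tool_pos'],s['force'],s['opening'])
t=cam('top');save(t,'pics/t28.png',(340,140,500,260),5);c=cam('wrist');save(c,'pics/w28.png');t=cam('scene');save(t,'pics/s28.png',(60,140,260,340),3)
E
```

```text
t: 45.35
tool_pos: [0.5122, -0.3057, 0.5301]
orientation: [-1.21, 1.211, -1.208]
force: [0.1, 0.1, -4.0]
opening: 0.0215
t: 46.15
tool_pos: [0.5134, -0.3494, 0.5316]
orientation: [-1.21, 1.208, -1.208]
force: [0.9, 0.5, -4.1]
opening: 0.0213
[ 0.51340833 -0.34942936  0.53155249] [ 0.85146764  0.45167536 -4.12090764] 0.021275590788893718
```

View pics/w28.png

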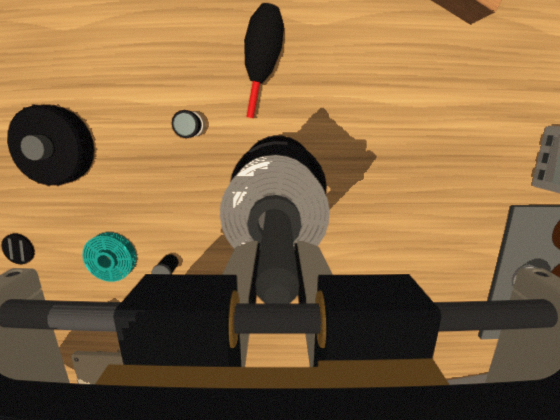

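View pics/s28.png

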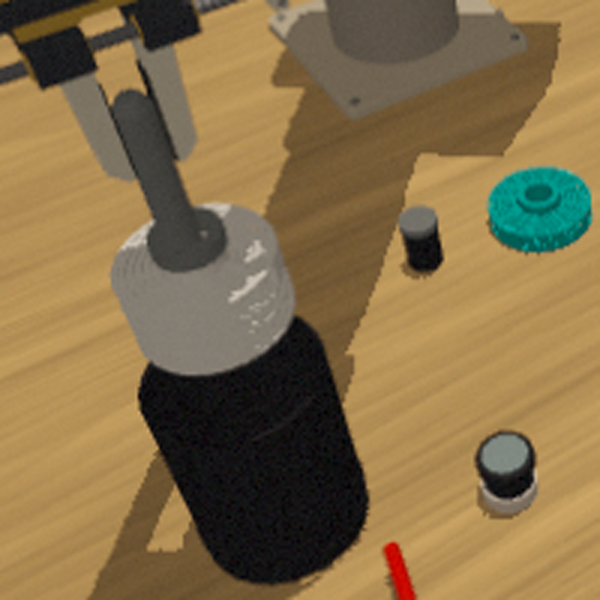

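```bash
python3 - <<'E'
from h import *
from scipy.optimize import least_squares
c=cam('wrist');P=cloud(c);s=robot.read_state();print(s['tool_pos'])
Z=P[...,2];m=(Z>.15)&(Z<.172)
m[:, :200]=0; m[:,360:]=0; m[180:]=0
n,l,st,ct=cv2.connectedComponentsWithStats(m.astype(np.uint8));print(st[1:].tolist()[:5])
q=P[m];
# outermost rim points: topmost mask row per column (on color-dark region)
us=np.where(m.any(0))[0];vs=np.array([np.where(m[:,u])[0][0] for u in us])
p=atz(c,us,vs,.163)[:,:2]
for rr in(.0597,.060):
  r=least_squares(lambda x:np.linalg.norm(p-x,axis=1)-rr,[.5135,-.35],loss='soft_l1',f_scale=.0007);print(len(p),r.x,np.abs(r.fun).mean())
t=cam('top');Q=cloud(t);m=((Q[...,2]>.15)&(Q[...,2]<.172));m[:, :370]=0;m[:,470:]=0
print(m.sum()); q=Q[m]; print(q.min(0),q.max(0))
E
```

```text
[ 0.51327972 -0.3498773   0.53134938]
[[230, 141, 95, 39, 419]]
95 [ 0.51259882 -0.34864985] 0.00032200916242539556
95 [ 0.51225497 -0.34863887] 0.000351094535002078
234
[ 0.45414081 -0.39949082  0.1501967 ] [ 0.57308342 -0.29028193  0.16618558]
```

View pics/t28.png

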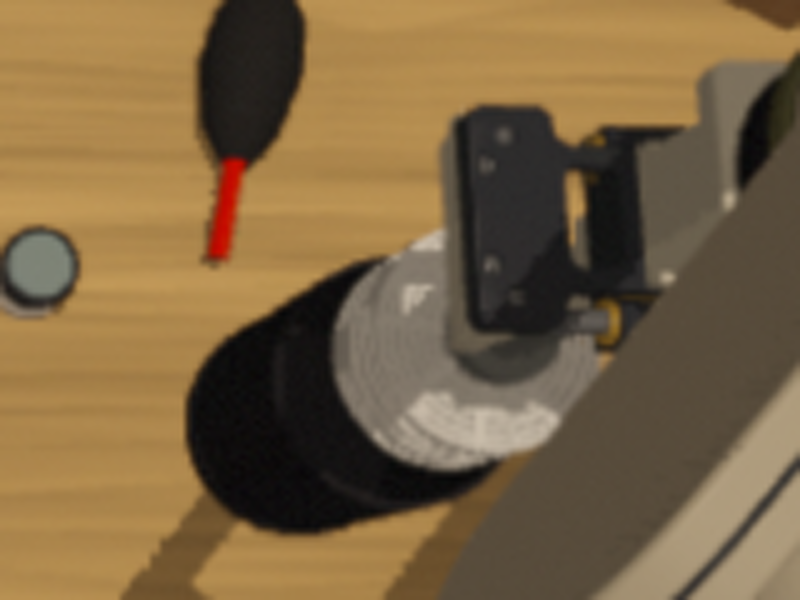

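```bash
python3 -m inch '[{"x":0,"y":8,"z":0,"twist":0},{"x":0,"y":15,"z":0,"twist":0},{"x":0,"y":20,"z":0,"twist":0},{"x":0,"y":20,"z":0,"twist":0},{"x":0,"y":20,"z":0,"twist":0},{"x":0,"y":15,"z":0,"twist":0},{"x":0,"y":8,"z":0,"twist":0},{"x":0,"y":0,"z":0,"twist":0},{"x":0,"y":0,"z":0,"twist":0}]'
python3 - <<'E'
from h import *
c=cam('wrist');save(c,'pics/w29.png');t=cam('scene');save(t,'pics/s29.png',(60,140,260,340),3)
E
```

```text
t: 47.3
tool_pos: [0.5133, -0.3502, 0.4259]
orientation: [-1.209, 1.208, -1.209]
force: [0.6, -0.2, -3.0]
opening: 0.0213
```

View pics/w29.png

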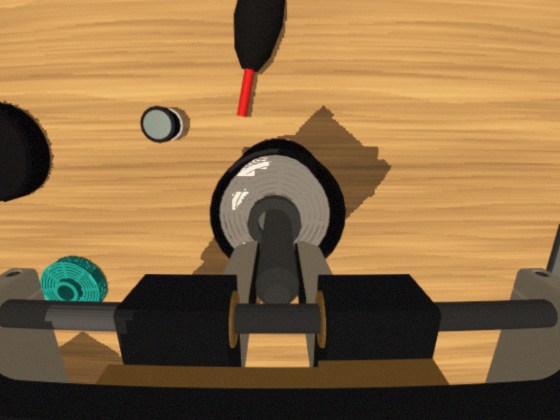

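View pics/s29.png

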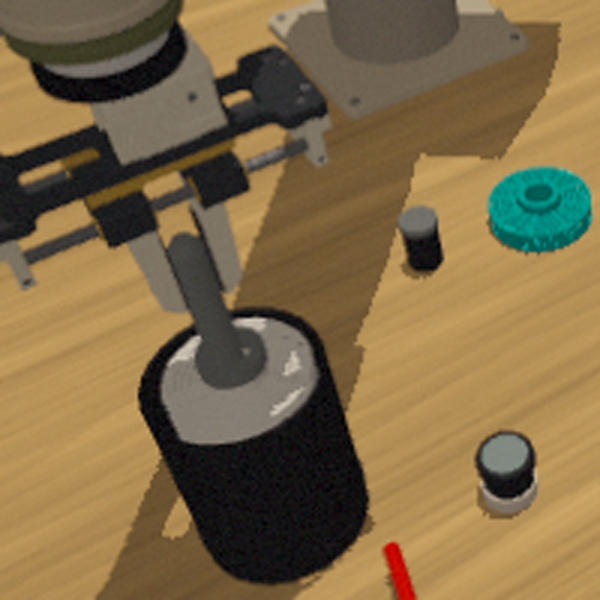

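```bash
python3 -m inch '[{"x":1,"y":8,"z":0,"twist":0},{"x":0,"y":14,"z":0,"twist":0},{"x":0,"y":16,"z":0,"twist":0},{"x":0,"y":16,"z":0,"twist":0},{"x":0,"y":14,"z":0,"twist":0},{"x":0,"y":10,"z":0,"twist":0},{"x":0,"y":8,"z":0,"twist":0},{"x":0,"y":6,"z":0,"twist":0},{"x":0,"y":4,"z":0,"twist":0},{"x":0,"y":3,"z":0,"twist":0},{"x":0,"y":0,"z":0,"twist":0}]'
python3 -m inch '[{"x":0,"y":1.5,"z":0,"twist":0},{"x":0,"y":1.5,"z":0,"twist":0},{"x":0,"y":0,"z":0,"twist":0}]'
```

```text
t: 48.5
tool_pos: [0.5133, -0.3511, 0.3262]
orientation: [-1.21, 1.209, -1.209]
force: [0.6, -0.0, -4.1]
opening: 0.0211
t: 48.8
tool_pos: [0.5132, -0.3511, 0.3233]
orientation: [-1.21, 1.209, -1.209]
force: [-0.8, 0.0, -3.9]
opening: 0.0215
```

```bash
python3 -m inch '[{"x":0,"y":0.7,"z":0,"twist":0},{"x":0,"y":0.7,"z":0,"twist":0},{"x":0,"y":0.5,"z":0,"twist":0},{"x":0,"y":0,"z":0,"twist":0}]'
python3 -m inch '[{"x":0,"y":0.4,"z":0,"twist":0},{"x":0,"y":0.3,"z":0,"twist":0},{"x":0,"y":0,"z":0,"twist":0}]'
```

```text
t: 49.2
tool_pos: [0.5132, -0.3511, 0.3213]
orientation: [-1.21, 1.209, -1.209]
force: [0.0, 0.3, -4.9]
opening: 0.0213
t: 49.5
tool_pos: [0.5133, -0.3511, 0.3213]
orientation: [-1.21, 1.208, -1.209]
force: [-2.7, 1.9, 0.3]
opening: 0.0212
```

```bash
python3 -m inch '[{"x":0,"y":0,"z":0,"twist":0},{"x":0,"y":0,"z":0,"twist":0},{"x":0,"y":0,"z":0,"twist":0},{"x":0,"y":0,"z":0,"twist":0},{"x":0,"y":0,"z":0,"twist":0}]' -0.2
python3 -m inch '[{"x":0,"y":-8,"z":0,"twist":0},{"x":0,"y":-20,"z":0,"twist":0},{"x":0,"y":-40,"z":0,"twist":0},{"x":0,"y":-40,"z":0,"twist":0},{"x":0,"y":-40,"z":0,"twist":0},{"x":0,"y":-20,"z":0,"twist":0},{"x":0,"y":0,"z":0,"twist":0},{"x":0,"y":0,"z":0,"twist":0}]'
python3 - <<'E'
from h import *
s=robot.read_state();print(s['tool_pos'],s['force'],s['opening'])
c=cam('wrist');save(c,'pics/w30.png');np.save('w30.npy',c,allow_pickle=True);t=cam('scene');save(t,'pics/s30.png');P=cloud(c)
m=(P[...,2]>.15)&(P[...,2]<.172)
n,l,st,ct=cv2.connectedComponentsWithStats(m.astype(np.uint8))
for i in range(1,n):
    if st[i,4]>150: print(st[i],fitc(c,(l==i).astype(np.uint8),.163))
q=P[(P[...,2]>.176)&(P[...,2]<.2)];print('rod top',q.mean(0),len(q),q[:,2].max())
z=P[150:260,230:330,2];print(np.histogram(z,bins=np.arange(0,.2,.01)))
E
```

```text
t: 50.0
tool_pos: [0.5133, -0.3511, 0.3207]
orientation: [-1.21, 1.208, -1.209]
force: [-0.7, 0.9, 0.0]
opening: 0.0372
t: 50.8
tool_pos: [0.5132, -0.3511, 0.4889]
orientation: [-1.209, 1.208, -1.209]
force: [0.1, 0.1, -1.1]
opening: 0.037
[ 0.51321505 -0.35106378  0.48888584] [ 0.07260542  0.08567841 -1.09710058] 0.0369706504917474
[ 222  143  110  107 1714] (array([ 0.5127, -0.3488]), 0.0594)
rod top [ 0.51480786 -0.34905294  0.180613  ] 275 0.18419515891790877
(array([1471,   75,  135,  243,  490,  742, 1769,  312,  660,  324,  340,
        378,  394,  406,  426,  462,  892,  169,  174]), array([0.  , 0.01, 0.02, 0.03, 0.04, 0.05, 0.06, 0.07, 0.08, 0.09, 0.1 ,
       0.11, 0.12, 0.13, 0.14, 0.15, 0.16, 0.17, 0.18, 0.19]))
```

View pics/w30.png

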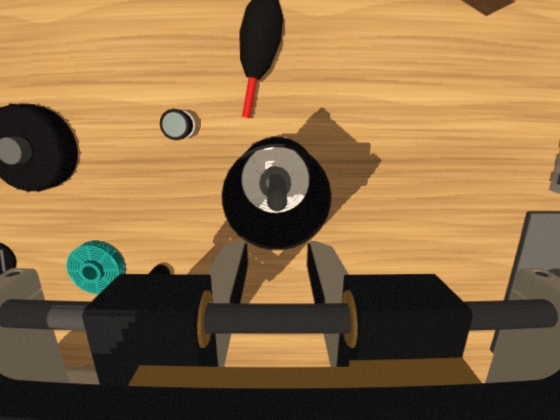

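View pics/s30.png

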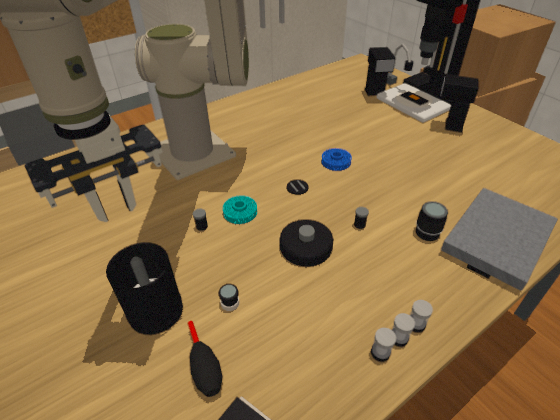

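```bash
python3 -m inch '[{"x":-20,"y":0,"z":3,"twist":0},{"x":-35,"y":0,"z":4,"twist":0},{"x":-38,"y":0,"z":5,"twist":0},{"x":-40,"y":0,"z":5,"twist":0},{"x":-40,"y":0,"z":5,"twist":0},{"x":-40,"y":0,"z":5,"twist":0},{"x":-40,"y":0,"z":5,"twist":0},{"x":-40,"y":10,"z":5,"twist":0},{"x":-40,"y":20,"z":5,"twist":0},{"x":-30,"y":30,"z":4,"twist":0},{"x":-20,"y":40,"z":1,"twist":0},{"x":-8,"y":30,"z":0,"twist":0}]' 0.3
python3 -m inch '[{"x":0,"y":0,"z":0,"twist":0},{"x":0,"y":0,"z":0,"twist":0},{"x":0,"y":0,"z":0,"twist":0}]'
python3 - <<'E'
from h import *
c=cam('wrist');save(c,'pics/w31.png');P=cloud(c)
s=robot.read_state();print(s['tool_pos'])
Z=P[...,2];mm=((Z>.05)&(Z<.075)).astype(np.uint8)
n,l,st,ct=cv2.connectedComponentsWithStats(mm)
for i in range(1,n):
    if st[i,4]>100: print(st[i],ct[i],fitc(c,(l==i).astype(np.uint8),.060))
E
```

```text
t: 52.1
tool_pos: [0.5584, 0.043, 0.3549]
orientation: [-1.213, 1.21, -1.204]
force: [0.3, 0.5, -0.7]
opening: 0.0602
t: 52.4
tool_pos: [0.5604, 0.0396, 0.3609]
orientation: [-1.207, 1.207, -1.21]
force: [0.4, -0.7, 0.4]
opening: 0.0608
[0.56058141 0.03942072 0.36120688]
[  0  30  11  51 367] [ 3.56948229 55.14986376] (array([0.7085, 0.3059]), 0.0173)
[ 98 164  34  33 870] [114.82413793 179.89655172] (array([0.5866, 0.2029]), 0.0166)
[ 257  186   39   39 1208] [275.97019868 204.99917219] (array([0.5605, 0.042 ]), 0.0197)
```

View pics/w31.png

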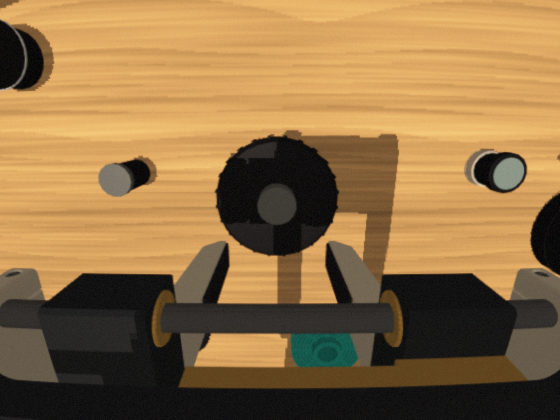

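```bash
python3 -m inch '[{"x":-0.8,"y":15,"z":0,"twist":0},{"x":0,"y":30,"z":0,"twist":0},{"x":0,"y":30,"z":0,"twist":0},{"x":0,"y":25,"z":0,"twist":0},{"x":0,"y":15,"z":0,"twist":0},{"x":0,"y":10,"z":0,"twist":0},{"x":0,"y":5,"z":0,"twist":0},{"x":0,"y":2,"z":0,"twist":0},{"x":0,"y":0,"z":0,"twist":0},{"x":0,"y":0,"z":0,"twist":0}]'
python3 -m inch '[{"x":0,"y":0,"z":0,"twist":0},{"x":0,"y":0,"z":0,"twist":0},{"x":0,"y":0,"z":0,"twist":0},{"x":0,"y":0,"z":0,"twist":0},{"x":0,"y":0,"z":0,"twist":0},{"x":0,"y":0,"z":0,"twist":0},{"x":0,"y":0,"z":0,"twist":0},{"x":0,"y":0,"z":0,"twist":0}]' -0.6 30
python3 - <<'E'
from h import *
s=robot.read_state();print(s['tool_pos'],s['force'],s['opening'])
E
```

```text
t: 53.45
tool_pos: [0.5605, 0.0408, 0.2278]
orientation: [-1.208, 1.207, -1.209]
force: [-0.4, 0.5, 0.6]
opening: 0.0602
t: 54.25
tool_pos: [0.56, 0.0407, 0.227]
orientation: [-1.209, 1.208, -1.209]
force: [-1.2, 0.1, 4.2]
opening: 0.0394
[0.56002179 0.04073096 0.22696015] [-1.23289892  0.07406698  4.1525989 ] 0.03936737562226373
```

```bash
python3 -m inch '[{"x":0,"y":-5,"z":0,"twist":0},{"x":0,"y":-15,"z":0,"twist":0},{"x":0,"y":-30,"z":0,"twist":0},{"x":0,"y":-40,"z":0,"twist":0},{"x":0,"y":-40,"z":0,"twist":0},{"x":0,"y":-40,"z":0,"twist":0},{"x":0,"y":-30,"z":0,"twist":0},{"x":0,"y":-15,"z":0,"twist":0},{"x":0,"y":-10,"z":0,"twist":0},{"x":0,"y":0,"z":0,"twist":0}]'
python3 -m inch '[{"x":15,"y":0,"z":-2,"twist":0},{"x":30,"y":0,"z":-4,"twist":0},{"x":36,"y":0,"z":-4,"twist":0},{"x":38,"y":0,"z":-5,"twist":0},{"x":40,"y":0,"z":-5,"twist":0},{"x":40,"y":0,"z":-5,"twist":0},{"x":40,"y":0,"z":-5,"twist":0},{"x":40,"y":0,"z":-5,"twist":0},{"x":40,"y":0,"z":-5,"twist":0},{"x":35,"y":0,"z":-4,"twist":0},{"x":25,"y":0,"z":-3,"twist":0},{"x":12,"y":0,"z":-0.5,"twist":0}]'
python3 -m inch '[{"x":0,"y":0,"z":0,"twist":0},{"x":0,"y":0,"z":0,"twist":0},{"x":0,"y":0,"z":0,"twist":0},{"x":0,"y":0,"z":0,"twist":0}]'
python3 - <<'E'
from h import *
s=robot.read_state();print(s['tool_pos'],s['force'],s['opening'])
c=cam('wrist');save(c,'pics/w32.png');t=cam('scene');save(t,'pics/s32.png',(60,140,260,340),3)
E
```

```text
t: 55.25
tool_pos: [0.56, 0.0408, 0.4523]
orientation: [-1.209, 1.208, -1.209]
force: [1.1, 0.1, -1.7]
opening: 0.0393
t: 56.45
tool_pos: [0.5112, -0.353, 0.4489]
orientation: [-1.209, 1.214, -1.208]
force: [-0.9, -0.1, -2.8]
opening: 0.0393
t: 56.85
tool_pos: [0.5131, -0.3491, 0.4518]
orientation: [-1.21, 1.207, -1.207]
force: [0.4, 0.1, -1.7]
opening: 0.0393
[ 0.51313455 -0.34906203  0.4518471 ] [ 0.39675374  0.13048639 -1.663212  ] 0.03928929465086214
```

View pics/w32.png

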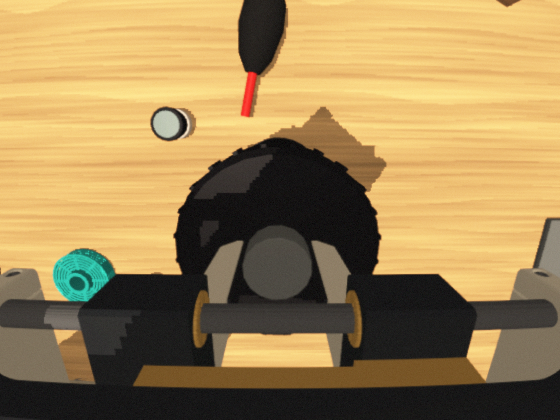

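View pics/s32.png

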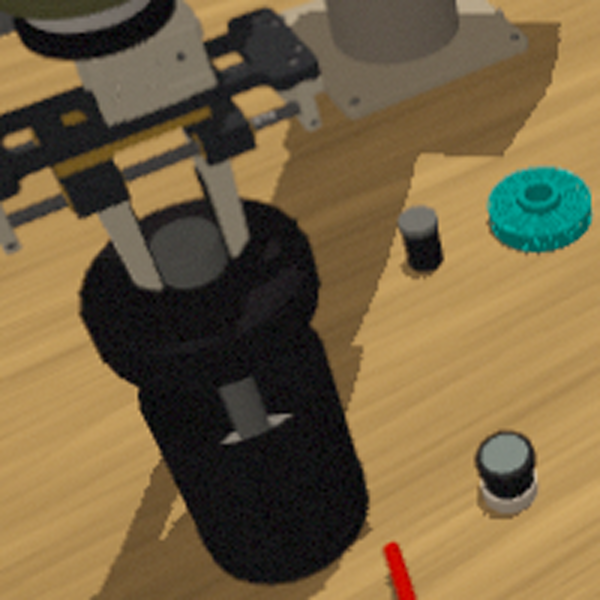

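```bash
python3 -m inch '[{"x":1.8,"y":10,"z":-0.5,"twist":0},{"x":0,"y":15,"z":0,"twist":0},{"x":0,"y":15,"z":0,"twist":0},{"x":0,"y":10,"z":0,"twist":0},{"x":0,"y":5,"z":0,"twist":0},{"x":0,"y":2,"z":0,"twist":0},{"x":0,"y":0,"z":0,"twist":0},{"x":0,"y":0,"z":0,"twist":0}]'
python3 - <<'E'
from h import *
s=robot.read_state();print(s['tool_pos'],s['force'],s['opening'])
E
```

```text
t: 57.75
tool_pos: [0.5124, -0.3522, 0.3955]
orientation: [-1.209, 1.208, -1.21]
force: [0.9, 0.0, -2.2]
opening: 0.0392
[ 0.51237622 -0.35222359  0.39549122] [ 0.9267417   0.01544159 -2.22680757] 0.039222332755996805
```

```bash
python3 -m inch '[{"x":-1,"y":2,"z":0.3,"twist":0},{"x":0,"y":2,"z":0,"twist":0},{"x":0,"y":2,"z":0,"twist":0},{"x":0,"y":2,"z":0,"twist":0},{"x":0,"y":0,"z":0,"twist":0},{"x":0,"y":0,"z":0,"twist":0}]'
python3 -m inch '[{"x":0,"y":2,"z":0,"twist":0},{"x":0,"y":2,"z":0,"twist":0},{"x":0,"y":1,"z":0,"twist":0},{"x":0,"y":0,"z":0,"twist":0}]'
```

```text
t: 58.35
tool_pos: [0.5125, -0.3511, 0.3866]
orientation: [-1.21, 1.209, -1.208]
force: [-0.4, -0.2, -1.6]
opening: 0.0392
t: 58.75
tool_pos: [0.5125, -0.351, 0.3813]
orientation: [-1.21, 1.209, -1.208]
force: [-0.9, 0.2, -1.8]
opening: 0.0394
```

```bash
python3 -m inch '[{"x":0,"y":1,"z":0,"twist":0},{"x":0,"y":1,"z":0,"twist":0},{"x":0,"y":0.7,"z":0,"twist":0},{"x":0,"y":0,"z":0,"twist":0}]'
python3 -m inch '[{"x":0,"y":0.5,"z":0,"twist":0},{"x":0,"y":0.5,"z":0,"twist":0},{"x":0,"y":0,"z":0,"twist":0}]'
```

```text
t: 59.15
tool_pos: [0.5125, -0.351, 0.3788]
orientation: [-1.21, 1.209, -1.208]
force: [-0.5, 0.6, -1.5]
opening: 0.0394
t: 59.45
tool_pos: [0.5126, -0.3511, 0.3781]
orientation: [-1.21, 1.208, -1.209]
force: [0.6, 0.2, -1.6]
opening: 0.0397
```

```bash
python3 -m inch '[{"x":0,"y":0.5,"z":0,"twist":0},{"x":0,"y":0.5,"z":0,"twist":0},{"x":0,"y":0,"z":0,"twist":0}]'
python3 -m inch '[{"x":0,"y":0.5,"z":0,"twist":0},{"x":0,"y":0.5,"z":0,"twist":0},{"x":0,"y":0,"z":0,"twist":0}]'
```

```text
t: 59.75
tool_pos: [0.5126, -0.351, 0.378]
orientation: [-1.21, 1.208, -1.209]
force: [-3.5, 1.9, 5.5]
opening: 0.0393
t: 60.05
tool_pos: [0.5126, -0.3511, 0.378]
orientation: [-1.209, 1.207, -1.21]
force: [-4.5, 4.0, 9.9]
opening: 0.0391
```

```bash
python3 -m inch '[{"x":0,"y":-1,"z":0,"twist":0},{"x":0,"y":0,"z":0,"twist":0},{"x":0,"y":0,"z":0,"twist":0},{"x":0,"y":0,"z":0,"twist":0},{"x":0,"y":0,"z":0,"twist":0},{"x":0,"y":0,"z":0,"twist":0}]' 0.3
python3 -m inch '[{"x":0,"y":-10,"z":0,"twist":0},{"x":0,"y":-30,"z":0,"twist":0},{"x":0,"y":-40,"z":0,"twist":0},{"x":0,"y":-40,"z":0,"twist":0},{"x":0,"y":-10,"z":0,"twist":0},{"x":0,"y":0,"z":0,"twist":0},{"x":0,"y":0,"z":0,"twist":0}]'
python3 - <<'E'
from h import *
s=robot.read_state();print(s['tool_pos'],s['force'])
c=cam('wrist');save(c,'pics/w33.png');P=cloud(c);Z=P[...,2]
mm=((Z>.17)&(Z<.225)).astype(np.uint8);n,l,st,ct=cv2.connectedComponentsWithStats(mm)
for i in range(1,n):
    if st[i,4]>1000: print(fitc(c,(l==i).astype(np.uint8),.189))
m=(Z>.17)&(Z<.203)
q=P[m];q=q[np.linalg.norm(q[:,:2]-[.513,-.349],axis=1)<.058]
A=np.c_[q[:,:2]-q[:,:2].mean(0),np.ones(len(q))];k=np.linalg.lstsq(A,q[:,2],rcond=None)[0];print('lid plane slopes,z',k, 'knob',np.median(Z[(Z>.204)&(Z<.23)]))
t=cam('scene');save(t,'pics/s33.png');t=cam('top');save(t,'pics/t33.png')
E
```

```text
t: 60.65
tool_pos: [0.5125, -0.3511, 0.3768]
orientation: [-1.21, 1.209, -1.208]
force: [0.0, -0.4, -0.0]
opening: 0.0606
t: 61.35
tool_pos: [0.5125, -0.351, 0.5061]
orientation: [-1.21, 1.209, -1.208]
force: [0.2, 0.4, -0.2]
opening: 0.0604
[ 0.51247952 -0.35102905  0.50606772] [ 0.23518638  0.36874919 -0.19878545]
(array([ 0.5134, -0.3497]), 0.0653)
lid plane slopes,z [0.00122045 0.0002857  0.18970049] knob 0.21158441068175643
```

View pics/s33.png

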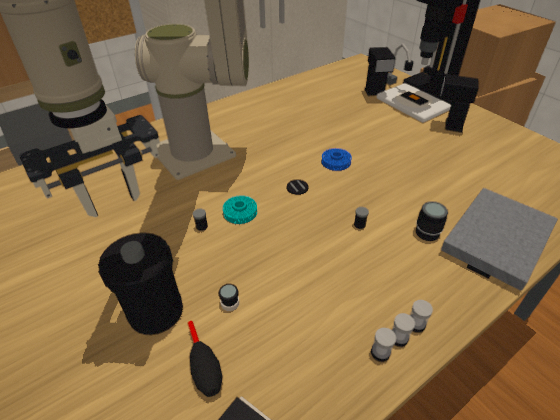

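View pics/w33.png

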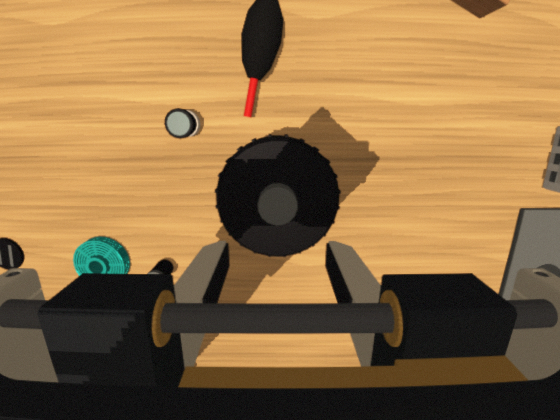

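```bash
python3 -c "
from plant import robot
print(robot.close_job())"
```

```text
the job is handed in; nothing more can be done
None
```

The tank is back together and the job was handed in at about 61 s of the 210 s allowed. No verdict is reported on hand-in.

- **What I did:** I slid both white narrow reels and then the stop ring onto the column. The blue and turquoise look-alikes stayed where they were. I took the lid off by its knob and set it upright on free bench. Then I lowered the loaded column to the tank floor until it touched, and put the lid back.
- **Stack on the column:** the upper reel's flange measured about 56 mm and the ring top about 77 mm, both as expected.
- **Column in the tank:** rod top at about 0.181 m (0.182 m expected for a foot resting on the floor).
- **Lid:** it is level (slope about 0.1%). Its top is at 0.1897 m against 0.189 m nominal, and the knob top is at 0.2116 m against 0.211 m. It came to rest within 1 mm of the gripper height where I first took hold of it.
- **Other things on the bench:** they look unmoved in the last pictures. I saw nothing knocked aside during the run.

One disagreement: the wrist camera placed things 1–2 mm too far in y compared with the top camera and the jaws. I corrected for this, and no check failed.

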